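Time a drive pulley: mark to pointer, timing pin home

TASK

Set the drive unit to its timing point: take the toothed pulley by its rim and turn it clockwise, seen from above, until its engraved mark faces the pointer, and hold it there a moment. Then fetch the timing pin from the stand, set it in the pulley's guide bushing and, pressing only lightly, creep the pulley on clockwise until you feel the pin drop into the bore of the timing plate below; push it gently home on its collar and let go. Never force the pin (keep pushes on it under 15 N), and leave the dowel in its stand and the spanner and the gauge block where they lie.

Things in the scene. Friction and masses are not known exactly. Their poses are not given: they have to be found in the camera images.
- drive: Grey drive unit bolted to the table: foot plate 200 x 160 x 12 mm, round gear case, motor on its +x side up to z 72 mm; pulley on a vertical shaft at its centre. Origin: centre of the underside, table level, z up. A steel timing plate (top 60 mm, bottom 50 mm above the table; drop room below) lies under the pulley; its one bore, 11 mm, 48 mm from the shaft axis, cannot be seen and is not reported.
- pulley: Toothed steel pulley, upright axis, diameter 150 mm; top of rim 90 mm above the table, rim 11 mm thick (radius 64 to 75), hub radius 18 up to 94 mm, web top between them at 70 mm, so a finger fits inside the rim. Turns freely enough (about 2 N at the rim) and stays where left. Origin on the axis at table level; mark and bushing lie on its own -x side. Only the timing pin locks it.
- hub_top (a point): Point on the pulley's axis at the top of the hub, 94 mm above the table.
- mark (a point): Engraved dark line, 3 mm wide, across the top of the pulley's rim: this point is at its outer end, radius 74.5 mm, 90 mm above the table. Turns with the pulley; starts 0.5 to 1.3 rad short of the pointer, counter-clockwise from it.
- pointer_tip (a point): Tip of the fixed steel needle pointer on an upright (16 mm wide, up to 92 mm high) at the unit's -x edge, 79 mm from the axis, 87 mm high, aiming at the axis. The mark faces it when the two are within 6.5 mm (4.5 mm when exactly in line). The hidden bore comes under the bushing 0.05 to 0.19 rad (3 to 11 degrees) clockwise past this position, differently on each unit.
- bushing_mouth (a point): Centre of the top of the steel guide bushing in the pulley's web, in line with the mark, 48 mm from the axis, 78 mm above the table (12 mm below the rim's top). Outside 19 mm, bore 11.2 mm (13.6 mm in the top 2 mm), open below at 62 mm, 2 mm above the timing plate. A pin set in it stops on the plate, foot at 60 mm, until the bore comes under it.
- pin_stand: Fixed brown block, 40 x 90 x 45 mm high, origin at the centre of its underside, with two upright holes 22 mm either side of the centre along its own y: the timing pin in one, the dowel in the other.
- timing_pin: Loose steel pin, about 0.09 kg: shank 10 mm thick, 30 mm long, edge of the foot bevelled 0.5 mm; collar 20 mm wide, 5 mm high; above it a straight knurled knob 18 mm thick, 30 mm high. Origin at the foot's end, z up along the pin. Starts with its collar on the stand, foot 15 mm above the table, knob 50 to 80 mm. Fully home its collar sits on the bushing, foot 48 mm above the table.
- dowel: Not wanted: thinner steel pin with an 8 mm shank, narrow neck and a round black ball knob, 20 mm; in the stand's other hole. Origin at the foot's end.
- spanner: Steel spanner, 154 mm long, lying on the table; leave it. Origin at its underside, centre.
- gauge_block: Small steel gauge block with a round knob, 30 x 60 x 42 mm, on the table; leave it. Origin at its underside, centre.

How it is judged:
On the way:
1. the pulley is held by its rim with the mark facing the pointer, within about 4 degrees (horizontal distance between mark and pointer_tip below 0.0065 m and contact force between the fingers and pulley above 0.5 N and horizontal distance between the grasp point and hub_top above 0.045 m), for 0.2 s.
At the end, for the whole second after the job is handed in: the timing pin stands upright (within 0.08 rad) and at rest in the pulley's bushing (within 3 mm of its axis), fully home: its foot less than 50 mm above the drive's underside, which is its collar within 2 mm of the bushing (z of timing_pin in the frame of drive below 0.05 m and horizontal distance between timing_pin and bushing_mouth below 0.003 m and angle between timing_pin's own z axis and vertical below 0.08 rad and linear speed of timing_pin below 0.01 m/s); the robot touches nothing.
It fails at once if the timing pin is forced: over 25 N between it and the drive unit (pulley, bushing and timing plate), all contacts added (contact force between timing_pin and drive above 25 N).
It fails at once if the dowel, the spanner or the gauge block is moved by more than 25 mm (distance of any of dowel, spanner, gauge_block from where it was at the start of the episode above 0.025 m).
It also fails if it takes over 72 s, if anything falls off the work surface, if the arm or the gripper's body presses on something with over 40 N, if the wrist force passes 120 N, or if a joint passes its speed limit or range.

ROBOT

A 6-joint arm with a two-finger parallel gripper is mounted at the origin on a cart in front of the work surface, level with it; the furniture and walls round the work are solid. World frame = base frame: x ahead of the robot, y to its left, z up, the work surface at z = 0. Lengths are in m, angles in rad, forces in N, time in s.
With the tool pointing down it reaches from about 0.3 to 0.775 m from the base axis. Payload 14.6 kg.
Tool frame: the origin (TCP) lies at the very end of the fingers, on their centre line; the grasp point (between the pads) lies 19 mm behind it; z points along the fingers, y is the direction in which the jaws open and shut (so a half turn about z gives the same grasp; the last joint's range is limited). The gripper opens to 94 mm and grips with 3 to 60 N. Pads are 16 mm wide; open, the fingers measure 119 mm over their backs; the gripper's body (75 mm by 177 mm) begins 78 mm behind the grasp point.
Start: joints at [1.145, 0.3, 1.521, -0, 1.321, -0.067], TCP at [0.193, 0.515, 0.205] pointing down, gripper open.
Joint ranges: [-3.03, 3.03], [-0.79, 2.21], [0.23, 2.52], [-1.04, 4.18], [0, 3.07], [-2.55, 2.55]. Speed limits (rad/s): [2.22, 2.22, 2.57, 3.14, 3.14, 3.14].

INTERFACE

Orientations are given as [roll, pitch, yaw] about the fixed x, y, z axes, in that order (R = Rz(yaw) Ry(pitch) Rx(roll)).
In Python, from station import ctrl, eyes gives the robot as it stands.
- The arm moves only by the tool jog_arm, never from a script. Its argument "moves" is a list of rows, each a list of 3 entries, a list of its own where there are three numbers: the shift along the world's x, y, z in mm, then the turn, a rotation vector about the world's x, y, z in units of 5 degrees (1.0 is 5 degrees), then the finger opening in mm, from 0 to 94. In form: [[[tx, ty, tz], [wx, wy, wz], jaw], ...]. A call has 1 to 5 rows; each row is the pose to reach, as a shift and turn from the pose commanded when the call began; what a row does not reach only later rows make up. A row lasts 1/12 s, in which the tool goes at most 41.7 mm and 7.16 degrees, less where a joint would pass 70% of its speed; a pose out of reach is approached as far as the arm can. A call with a gripper value outside its range is refused whole. The fingers move at their own pace and stop on an object; "squeeze" is the grip in N (left out, the last holds). Time passes only in rows, so rows that repeat a pose let the fingers close. It gives the time, the measured TCP pose, the force and the opening at its end, in the units of the state.
- ctrl.get_obs(): the state, without advancing time (a new reading comes with each control period).
- eyes.camera(name): name is "scene" or "top" or "wrist"; returns a dict with "frame" (420x560x3 uint8, red, green, blue), "vertical_fov" (degrees; the focal length in pixels is half the picture's height over the tangent of half this angle, whatever the lens; pixels are square), "cx", "cy" (the principal point, pixels), "k1" (the pictures are not rectified: a ray, as slopes to the right and down, at radius r is drawn at 1 + k1 r^2 times it, then the intrinsics apply), "eye" and "attitude" of the camera in the world; the wrist camera has in their place "hand_eye" (4x4, takes a point from camera to tool coordinates, whose origin is the TCP and whose axes are the flange's). Camera axes: x right, y down, z forward; pixel columns grow to the right and rows downward; lengths in m; the calibration is good to about 2 mm. A picture is of the moment at which its call begins: read the wrist's pose just before it. There is no depth.
- ctrl.hand_in(): hands the job in, once; it reports no verdict.
The state is a dict: "time_s": time; "qpos": joint angles; "joint_vel": joint speeds; "tau": joint torques, N m; "ee_pos": TCP position; "eef_rot": TCP orientation; "force": force on the tool from outside, world axes, zero at the start; "moment": the same for the moment, N m; "grip_width": finger opening in m.
Only numpy, scipy, OpenCV 4.12 (cv2) and the standard library are available. Lean on these libraries where they do the work, as an engineer would, in place of code of your own. Each camera call takes 0.05 s, during which the arm holds its last target.

## Working session

There is one attempt and no reset: what is moved stays moved. The work goes in short steps, Python scripts to look and compute and a tool call to move; the robot and the scene stay as the last step left them, time stands still between calls to the robot, and variables do not carry over. Pictures are saved under pics/ and viewed, and the job is handed in when it is done.

Besides the shell and the picture viewer there is one more tool, called after "Call:" as name(argument=value, ...) on one line, values as JSON. jog_arm: Moves the arm, as the interface text tells. Its arguments: {"type":"object","properties":{"moves":{"type":"array","items":{"type":"array"}},"squeeze":{"type":"number"}},"required":["moves"]}

```bash
ls; mkdir -p pics; python3 - <<'E'
from station import ctrl, eyes
import cv2
print(ctrl.get_obs())
for n in ["scene","top","wrist"]:
    c=eyes.camera(n)
    cv2.imwrite(f"pics/{n}0.png",c["frame"][:,:,::-1])
    print(n,{k:v for k,v in c.items() if k!="frame"})
E
```

```text
pics
{'time_s': 0.0, 'qpos': array([ 1.14540450e+00,  3.00475712e-01,  1.52159186e+00,  2.09566706e-05,
        1.32069499e+00, -6.66121667e-02]), 'joint_vel': array([-0.00079888, -0.00107274, -0.00046906,  0.0002902 ,  0.00087985,
        0.00153797]), 'tau': array([-1.62751392e-03, -5.31807268e+01, -3.52738488e+01,  7.07937218e-02,
        2.43371405e-02, -1.50975757e-04]), 'ee_pos': array([0.19301634, 0.51473498, 0.20487924]), 'eef_rot': array([-3.14042669e+00, -9.81259052e-05,  2.78280773e+00]), 'force': array([-0.16569506, -0.0385281 ,  0.60016186]), 'moment': array([-0.01011137, -0.00494996,  0.03596663]), 'grip_width': 0.09386732718671523}
scene {'vertical_fov': 49.0015748597218, 'cx': 283.7171218916089, 'cy': 215.54384908345284, 'k1': -0.10165771483697236, 'eye': array([ 0.03441032, -0.41690974,  0.50709339]), 'attitude': array([-2.08297804, -0.00349099, -0.75045525])}
top {'vertical_fov': 53.12392436101957, 'cx': 282.61722737991545, 'cy': 205.11690978748325, 'k1': 0.023924515498710042, 'eye': array([0.41283301, 0.10172659, 0.93369537]), 'attitude': array([-3.02091617, -0.02069262, -1.58172923])}
wrist {'vertical_fov': 58.45821273567812, 'cx': 278.9114062501549, 'cy': 210.82984042546462, 'k1': -0.0027955764750899614, 'hand_eye': array([[-5.96343284e-04, -9.66747096e-01, -2.55733643e-01,
         7.37123601e-02],
       [ 9.99999611e-01, -7.42744807e-04,  4.75898798e-04,
         1.06111557e-04],
       [-6.50018616e-04, -2.55733260e-01,  9.66747163e-01,
        -1.80327935e-01],
       [ 0.00000000e+00,  0.00000000e+00,  0.00000000e+00,
         1.00000000e+00]])}
```

View pics/scene0.png

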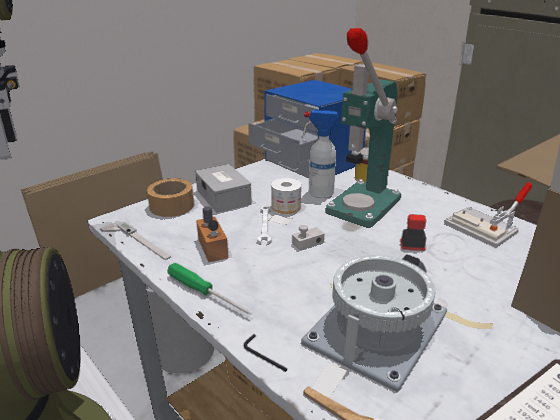

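View pics/top0.png

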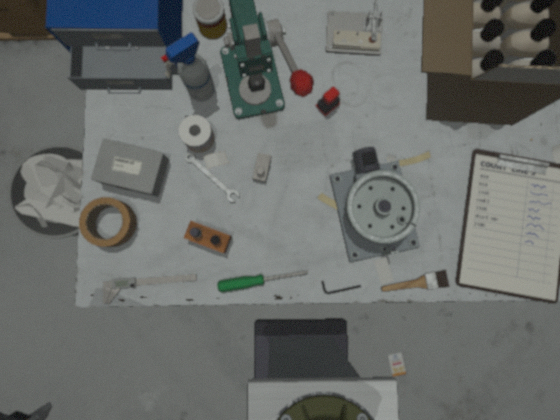

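View pics/wrist0.png

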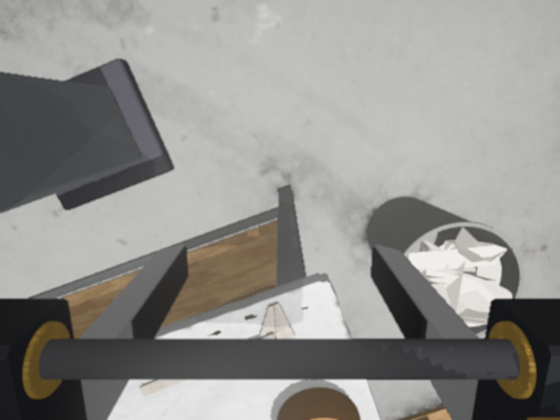

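The scene shows the drive at about (375,310), the stand at (212,238), the spanner at (265,225) and the gauge block at (308,237). In the top view the pulley is at (382,207), the stand at (208,237) and the gauge block at (261,167). I'll zoom in next.

```bash
cat > h.py <<'E'
import numpy as np, cv2
from scipy.spatial.transform import Rotation as Ro
def K(c):
    f=210/np.tan(np.radians(c["vertical_fov"])/2); return f
def pose(c,obs=None):
    if "hand_eye" in c:
        R=Ro.from_euler('xyz',obs["eef_rot"]).as_matrix(); H=c["hand_eye"]
        return R@H[:3,:3], R@H[:3,3]+obs["ee_pos"]
    return Ro.from_euler('xyz',c["attitude"]).as_matrix(), np.array(c["eye"])
def ray(c,u,v,obs=None):
    f=K(c); d=np.array([(u-c["cx"])/f,(v-c["cy"])/f]); s=d.copy()
    for _ in range(20): s=d/(1+c["k1"]*(s@s))
    R,t=pose(c,obs); return t,R@np.array([s[0],s[1],1])
def onz(c,u,v,z,obs=None):
    t,r=ray(c,u,v,obs); return t+r*(z-t[2])/r[2]
def proj(c,p,obs=None):
    R,t=pose(c,obs); q=R.T@(np.array(p)-t); s=q[:2]/q[2]; s=s*(1+c["k1"]*(s@s)); f=K(c)
    return np.array([c["cx"]+f*s[0],c["cy"]+f*s[1]])
def tri(rays):
    A=np.zeros((3,3));b=np.zeros(3)
    for t,r in rays:
        r=r/np.linalg.norm(r);P=np.eye(3)-np.outer(r,r);A+=P;b+=P@t
    return np.linalg.solve(A,b)
E
python3 - <<'E'
import cv2
t=cv2.imread("pics/top0.png");s=cv2.imread("pics/scene0.png")
cv2.imwrite("pics/t_dr.png",cv2.resize(t[140:280,310:450],None,fx=4.2,fy=4.2,interpolation=cv2.INTER_CUBIC))
cv2.imwrite("pics/t_st.png",cv2.resize(t[140:270,160:300],None,fx=4,fy=4,interpolation=cv2.INTER_CUBIC))
cv2.imwrite("pics/s_dr.png",cv2.resize(s[240:390,290:460],None,fx=4,fy=4,interpolation=cv2.INTER_CUBIC))
cv2.imwrite("pics/s_st.png",cv2.resize(s[190:270,180:340],None,fx=5,fy=5,interpolation=cv2.INTER_CUBIC))
E
```

```text
(no output)
```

View pics/t_dr.png

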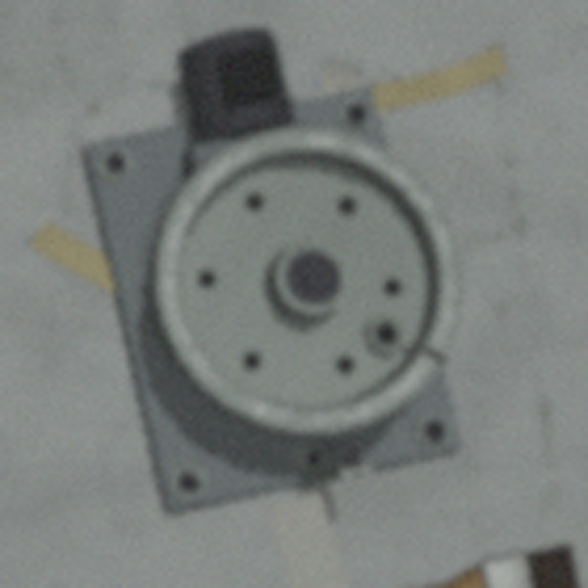

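View pics/t_st.png

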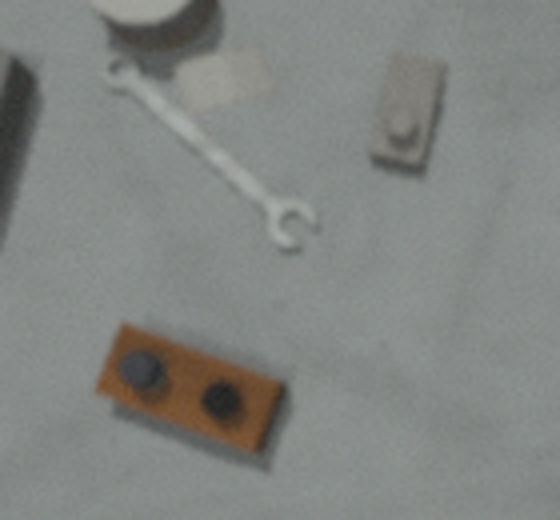

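View pics/s_dr.png

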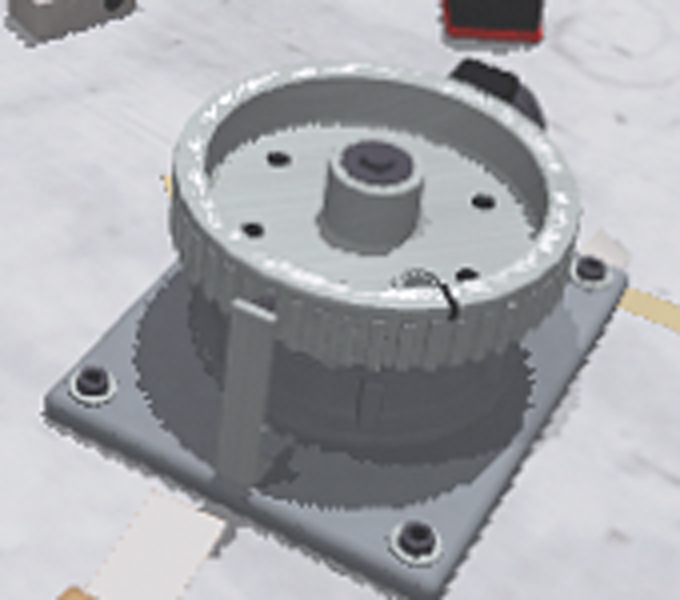

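View pics/s_st.png

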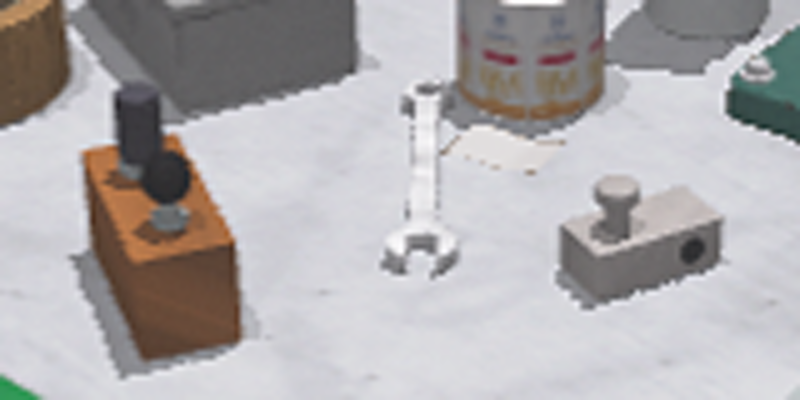

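```bash
cat > m.py <<'E'
from station import ctrl, eyes
from h import *
T=eyes.camera("top");S=eyes.camera("scene")
def t(x,y,o=(310,140),k=4.2): return o[0]+(x+.5)/k-.5,o[1]+(y+.5)/k-.5
def s(x,y): return t(x,y,(290,240),4)
hub=onz(T,*t(313,278),.094);print("hub",hub,onz(S,*s(376,163),.094),tri([ray(T,*t(313,278)),ray(S,*s(376,163))]))
print("mark",onz(T,*t(445,358),.09),onz(S,*s(454,314),.09))
print("bush",onz(T,*t(387,333),.078))
print("ptr S",onz(S,*s(275,312),.087),onz(S,*s(235,302),.092))
# foot corners at z=.012
for c in [(85,150),(370,92),(458,450),(172,513)]: print("corner",onz(T,*t(*c),.012))
print("pin top",onz(T,*t(142,369,(160,140),4),.080),"dowel",onz(T,*t(221,400,(160,140),4),.075))
S2=lambda x,y:t(x,y,(180,190),5)
print("pin top S",onz(S,*S2(137,93),.080))
for c in [(125,325),(288,385),(258,455),(97,390)]: print("stand corner",onz(T,*t(*c,(160,140),4),.045))
for c in [(85,153),(178,137),(236,240),(138,262)]: print("stand corner S",onz(S,*S2(*c),.045))
E
python3 m.py
```

```text
hub [ 0.51134621 -0.12197339  0.094     ] [ 0.51191107 -0.12273546  0.094     ] [ 0.51168203 -0.12237269  0.0938181 ]
mark [ 0.4725295 -0.1851044  0.09     ] [ 0.46801999 -0.18803617  0.09      ]
bush [ 0.48585727 -0.16138591  0.078     ]
ptr S [ 0.42802843 -0.14395772  0.087     ] [ 0.41744699 -0.13485286  0.092     ]
corner [ 0.59055051 -0.02486823  0.012     ]
corner [ 0.62091043 -0.17835148  0.012     ]
corner [ 0.42989752 -0.216004    0.012     ]
corner [ 0.39877125 -0.06538724  0.012     ]
pin top [0.463199   0.26037608 0.08      ] dowel [0.44734905 0.22119934 0.075     ]
pin top S [0.46344976 0.26036976 0.08      ]
stand corner [0.48855768 0.27612849 0.045     ]
stand corner [0.45605727 0.19030862 0.045     ]
stand corner [0.41962766 0.20581738 0.045     ]
stand corner [0.45449394 0.29018221 0.045     ]
stand corner S [0.45393592 0.28801622 0.045     ]
stand corner S [0.48929367 0.27324772 0.045     ]
stand corner S [0.4591586  0.19376086 0.045     ]
stand corner S [0.42293387 0.2060899  0.045     ]
```

The views agree. The hub is at (0.5117,-0.1223), the drive yaw is about 0.2, and the mark is about 0.79 rad counter-clockwise of the pointer. The pin is the stand's +y item, at about (0.463,0.260). I'll move above the rim on its +y side.

Call:
jog_arm(moves=[[[16,-37,0],[0,0,-1.3],94],[[32,-74,0],[0,0,-2.6],94],[[48,-111,0],[0,0,-3.9],94],[[64,-148,0],[0,0,-5.2],94],[[65,-150,0],[0,0,-5.2],94]])

```text
time_s: 0.67
ee_pos: [0.2596, 0.3609, 0.2056]
eef_rot: [-3.141, 0.001, 2.319]
force: [-0.7, 0.7, 0.1]
grip_width: 0.0944
```

Call:
jog_arm(moves=[[[16,-37,0],[0,0,-1.3],94],[[32,-74,0],[0,0,-2.6],94],[[48,-111,0],[0,0,-3.9],94],[[64,-148,0],[0,0,-5.2],94],[[65,-150,0],[0,0,-5.2],94]])

```text
time_s: 1.08
ee_pos: [0.3249, 0.2109, 0.2056]
eef_rot: [3.141, 0.001, 1.864]
force: [-1.0, 0.5, 0.3]
grip_width: 0.0939
```

Call:
jog_arm(moves=[[[16,-37,0],[0,0,-1.3],94],[[32,-74,0],[0,0,-2.6],94],[[48,-111,0],[0,0,-3.9],94],[[64,-148,0],[0,0,-5.2],94],[[65,-150,0],[0,0,-5.2],94]])

```text
time_s: 1.5
ee_pos: [0.3899, 0.0607, 0.2055]
eef_rot: [3.141, 0.001, 1.411]
force: [-0.6, 0.0, 1.2]
grip_width: 0.0935
```

Call:
jog_arm(moves=[[[16,-37,0],[0,0,-1.3],94],[[32,-74,0],[0,0,-2.6],94],[[48,-111,0],[0,0,-3.9],94],[[64,-148,0],[0,0,-5.1],94],[[66,-149,0],[0,0,-5.1],94]])

```text
time_s: 1.92
ee_pos: [0.4558, -0.0881, 0.2051]
eef_rot: [3.141, 0.001, 0.968]
force: [0.6, 0.8, 0.6]
grip_width: 0.0939
```

```bash
cat > look.py <<'E'
import sys
from station import ctrl, eyes
from h import *
import pickle
n=sys.argv[1]
o=ctrl.get_obs(); c=eyes.camera("wrist")
cv2.imwrite(f"pics/{n}.png",c["frame"][:,:,::-1]); pickle.dump((o,c),open(f"pics/{n}.pkl","wb"))
print(o["time_s"],o["ee_pos"],o["eef_rot"],o["force"],o["grip_width"],o["qpos"])
E
python3 look.py w1
```

```text
1.9167 [ 0.45576217 -0.08813714  0.20510249] [3.14119822e+00 5.08075570e-04 9.67635864e-01] [0.63711178 0.80769242 0.55746808] 0.09394753994828238 [-2.69595992e-01  1.07747798e-01  1.75316064e+00 -6.35822847e-04
  1.28047793e+00  3.33746317e-01]
```

View pics/w1.png

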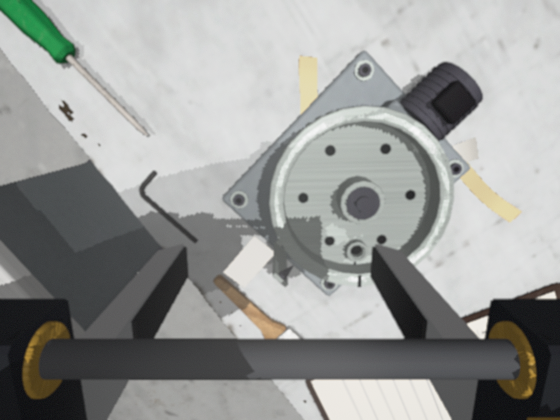

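The wrist view shows the hub at (361,202), the bushing at (357,250), the mark near (360,281) and the pointer upright near (285,272).

```bash
python3 - <<'E'
import pickle
from h import *
o,c=pickle.load(open("pics/w1.pkl","rb"))
im=c["frame"][:,:,::-1]
cv2.imwrite("pics/w1z.png",cv2.resize(im[90:300,255:465],None,fx=2.8,fy=2.8,interpolation=cv2.INTER_CUBIC))
cv2.imwrite("pics/w1z2.png",cv2.resize(im[230:300,240:380],None,fx=5.5,fy=5.5,interpolation=cv2.INTER_CUBIC))
for n,u,v,z in [("hub",361,202,.094),("bush",357,250,.078),("mark",360,286,.09)]: print(n,onz(c,u,v,z,o))
print(proj(c,[.5117,-.1223,.094],o))
E
```

```text
hub [ 0.51271298 -0.12166141  0.094     ]
bush [ 0.48820254 -0.16164261  0.078     ]
mark [ 0.47347088 -0.1859601   0.09      ]
[360.3333216 203.3401917]
```

View pics/w1z.png

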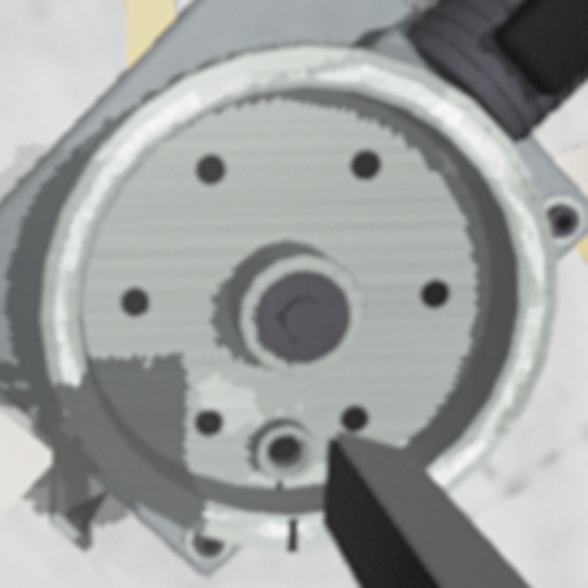

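View pics/w1z2.png

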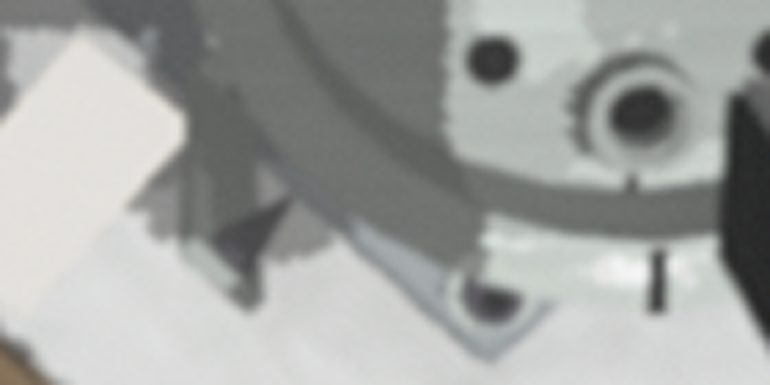

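```bash
python3 - <<'E'
import pickle
from h import *
o,c=pickle.load(open("pics/w1.pkl","rb"))
H=np.array([.5122,-.122])
z=lambda x,y:(240+(x+.5)/5.5-.5,230+(y+.5)/5.5-.5)
for n,x,y,h in [("tip",290,203,.087),("uprightcorner",250,310,.092),("uprightcorner2",187,240,.092),("mark",657,310,.09),("markin",657,252,.09),("bush",642,110,.078)]:
    p=onz(c,*z(x,y),h,o)[:2]; d=p-H; print(n,p,np.hypot(*d),np.arctan2(d[1],d[0])%6.2832)
for a in (3.3416,3.36):print(proj(c,[H[0]+.079*np.cos(a),H[1]+.079*np.sin(a),.087],o))
E
```

```text
tip [ 0.43504309 -0.13907544] 0.07902379537560203 3.3594049381002216
uprightcorner [ 0.42097096 -0.14848898] 0.09499685762186375 3.4241939144371196
uprightcorner2 [ 0.41963169 -0.1332781 ] 0.09325281825292767 3.2628452411522004
mark [ 0.47281743 -0.1854572 ] 0.07468468658378885 4.156962908416007
markin [ 0.47795409 -0.17706049] 0.0648416553857683 4.155986991594
bush [ 0.4879121  -0.16098162] 0.0459289485707273 4.155200442741354
[291.15461957 265.43200015]
[292.37816233 266.51667275]
```

Call:
jog_arm(moves=[[[-1,5.5,0],[0,0,0],40],[[-1,5.5,-20],[0,0,0],40],[[-1,5.5,-40],[0,0,0],40],[[-1,5.5,-60],[0,0,0],40],[[-1,5.5,-80],[0,0,0],40]])

```text
time_s: 2.38
ee_pos: [0.4528, -0.0764, 0.1249]
eef_rot: [3.141, -0.0, 0.981]
force: [0.2, -0.7, 1.1]
grip_width: 0.0641
```

Call:
jog_arm(moves=[[[0,0,0],[0,0,0],40],[[0,0,0],[0,0,0],40]])

```text
time_s: 2.55
ee_pos: [0.4528, -0.077, 0.1256]
eef_rot: [-3.14, 0.0, 0.979]
force: [-0.1, 0.5, -0.3]
grip_width: 0.0508
```

```bash
python3 look.py w2
```

```text
2.55 [ 0.452762   -0.07700021  0.12560497] [-3.14038295e+00  2.67835476e-04  9.79235221e-01] [-0.10918814  0.47843552 -0.27983485] 0.05078561319596723 [-2.48325058e-01  1.88031082e-01  1.85948625e+00  1.74221654e-04
  1.09530461e+00  3.43156360e-01]
```

View pics/w2.png

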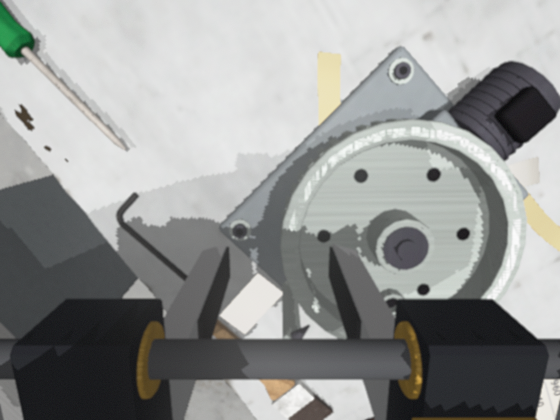

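```bash
python3 - <<'E'
import pickle
from h import *
o,c=pickle.load(open("pics/w2.pkl","rb"))
print(onz(c,405,249,.094,o), proj(c,[.5122,-.122,.094],o), onz(c,303,330,.087,o))
E
```

```text
[ 0.51290686 -0.12371567  0.094     ] [402.57173731 247.3839587 ] [ 0.43014934 -0.13959708  0.087     ]
```

Call:
jog_arm(moves=[[[2,-6,0],[0,0,0],40],[[2,-6,0],[0,0,0],40],[[2,-6,-15],[0,0,0],40]])

```text
time_s: 2.85
ee_pos: [0.4569, -0.0851, 0.1133]
eef_rot: [3.136, -0.002, 0.976]
force: [0.4, 0.2, 0.0]
grip_width: 0.0398
```

Call:
jog_arm(moves=[[[0,0,0],[0,0,0],40],[[0,0,-12],[0,0,0],40],[[0,0,-24],[0,0,0],40],[[0,0,-34],[0,0,0],40],[[0,0,-34],[0,0,0],40]])

```text
time_s: 3.27
ee_pos: [0.4545, -0.0844, 0.0754]
eef_rot: [-3.14, 0.001, 0.976]
force: [0.1, 0.7, -0.1]
grip_width: 0.0396
```

```bash
python3 look.py w3;python3 -c "
from station import eyes;import cv2
cv2.imwrite('pics/s3.png',cv2.resize(eyes.camera('scene')['frame'][200:400,280:480,::-1],None,fx=3,fy=3))"
```

```text
3.2667 [ 0.45447346 -0.08442027  0.0753568 ] [-3.13951502e+00  7.21948077e-04  9.76308166e-01] [ 0.07410258  0.68471423 -0.07133551] 0.039628406812222766 [-2.62918338e-01  2.70068914e-01  1.89381254e+00 -7.58082493e-06
  9.79910688e-01  3.31574804e-01]
```

View pics/s3.png

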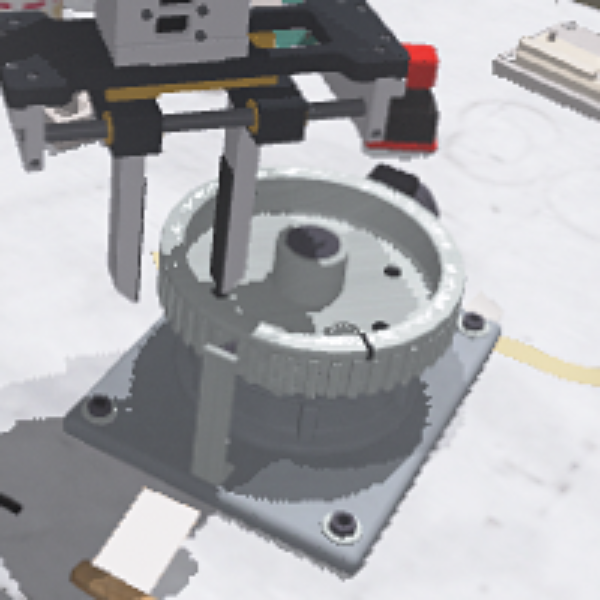

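View pics/w3.png

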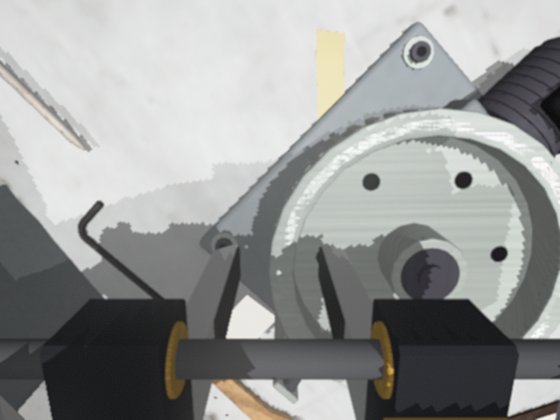

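The fingers straddle the rim, so I'll close them gently.

Call:
jog_arm(moves=[[[0,0,0],[0,0,0],14],[[0,0,0],[0,0,0],8],[[0,0,0],[0,0,0],6],[[0,0,0],[0,0,0],6],[[0,0,0],[0,0,0],6]], squeeze=15)

```text
time_s: 3.78
ee_pos: [0.4558, -0.0849, 0.0768]
eef_rot: [3.139, -0.0, 0.977]
force: [13.3, -8.6, -11.7]
grip_width: 0.0104
```

Call:
jog_arm(moves=[[[0,0,0],[0,0,0],6],[[0,0,0],[0,0,0],6]])

```text
time_s: 3.95
ee_pos: [0.4559, -0.0849, 0.0768]
eef_rot: [3.139, -0.0, 0.977]
force: [4.4, -3.4, -2.2]
grip_width: 0.0104
```

```bash
python3 - <<'E'
import numpy as np
d=np.array([-.0570,.0385])*1000
R=lambda u:np.array([[np.cos(u),np.sin(u)],[-np.sin(u),np.cos(u)]])
prev=0
for u in [1,2,3,4,5]: print(u,np.round(R(np.radians(5*u))@d-d,1))
d5=R(np.radians(25))@d
for u in [1,2,3,3.6,4.2]: print(u,np.round(R(np.radians(5*u))@d5-d5,1))
E
```

```text
1 [3.6 4.8]
2 [7.6 9.3]
3 [11.9 13.4]
4 [16.6 17.2]
5 [21.6 20.5]
1 [5.3 2.9]
2 [10.8  5.2]
3 [16.5  7.1]
3.6 [20.  8.]
4.2 [23.5  8.8]
```

Call:
jog_arm(moves=[[[3.6,4.8,0],[0,0,-1],6],[[7.6,9.3,0],[0,0,-2],6],[[11.9,13.4,0],[0,0,-3],6],[[16.6,17.2,0],[0,0,-4],6],[[21.6,20.5,0],[0,0,-5],6]])

```text
time_s: 4.37
ee_pos: [0.4774, -0.0642, 0.0768]
eef_rot: [3.14, -0.001, 0.536]
force: [3.4, -5.1, -0.5]
grip_width: 0.0109
```

Call:
jog_arm(moves=[[[2.7,1.5,0],[0,0,-0.5],6],[[8,4.1,0],[0,0,-1.5],6],[[13.6,6.2,0],[0,0,-2.5],6],[[16.5,7.1,0],[0,0,-3],6],[[16.5,7.1,0],[0,0,-3],6]])

```text
time_s: 4.78
ee_pos: [0.494, -0.057, 0.0768]
eef_rot: [3.141, -0.001, 0.276]
force: [3.6, -0.7, 1.7]
grip_width: 0.0105
```

```bash
python3 look.py w4;python3 -c "
from station import eyes;import cv2
cv2.imwrite('pics/s4.png',cv2.resize(eyes.camera('scene')['frame'][200:400,280:480,::-1],None,fx=3,fy=3))
cv2.imwrite('pics/t4.png',cv2.resize(eyes.camera('top')['frame'][140:280,310:450,::-1],None,fx=4.2,fy=4.2,interpolation=cv2.INTER_CUBIC))"
```

```text
4.7833 [ 0.4940331  -0.05695711  0.07676406] [ 3.14088362e+00 -1.16413458e-03  2.76457201e-01] [ 3.58169355 -0.70820238  1.71975619] 0.01047272959116485 [-1.88385411e-01  3.35564326e-01  1.80079110e+00 -1.32697682e-04
  1.00387877e+00  1.10602531e+00]
```

View pics/w4.png

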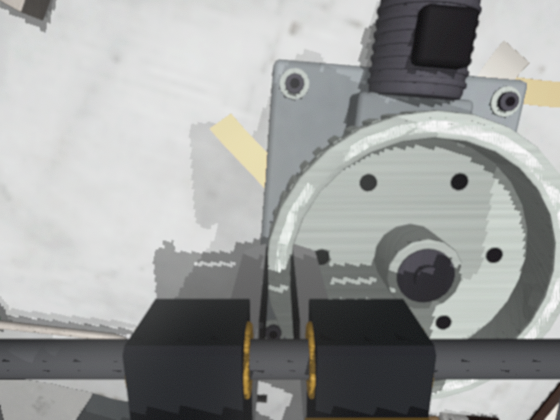

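View pics/s4.png

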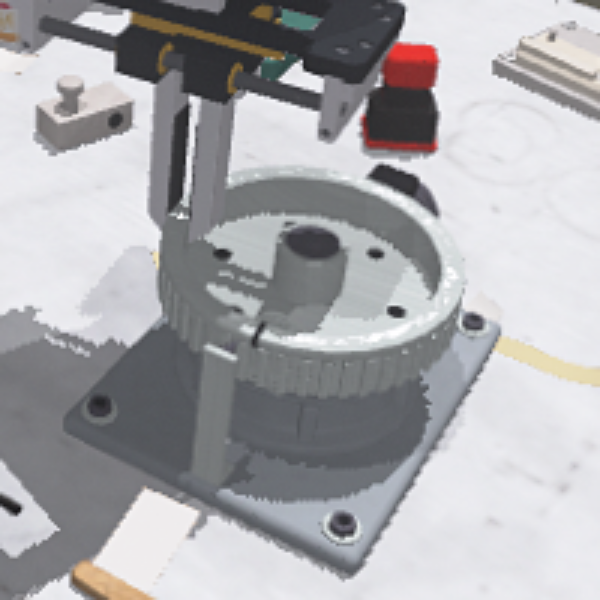

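View pics/t4.png

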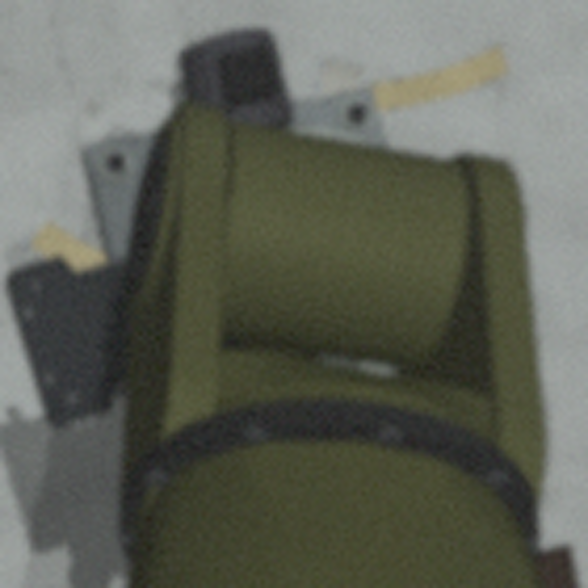

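```bash
python3 - <<'E'
from station import eyes
from h import *
S=eyes.camera("scene")
H=np.array([.512,-.1224])
im=S["frame"][:,:,::-1]
cv2.imwrite('pics/s4z.png',cv2.resize(im[290:340,330:410],None,fx=10,fy=10,interpolation=cv2.INTER_CUBIC))
p=onz(S,365,314,.09)[:2]-H; print(np.hypot(*p),np.arctan2(p[1],p[0])%6.2832)
for a in [3.28,3.35,3.42,3.45,3.5,3.55]:
  print(a,[proj(S,[H[0]+r*np.cos(a),H[1]+r*np.sin(a),.09]) for r in(.064,.0745)],proj(S,[H[0]+.079*np.cos(a),H[1]+.079*np.sin(a),.087]))
E
```

```text
0.07872788711758703 3.4657824952546377
3.28 [array([360.84013317, 304.53261421]), array([356.87303867, 308.44619472])] [354.95827077 311.83002046]
3.35 [array([363.69437971, 305.80177769]), array([360.21981777, 309.95738294])] [358.50834897 313.45108369]
3.42 [array([366.66894155, 306.95516452]), array([363.71357458, 311.33208519])] [362.21713471 314.92627981]
3.45 [array([367.97643488, 307.41200697]), array([365.25091451, 311.87692198])] [363.84987108 315.51107113]
3.5 [array([370.19403994, 308.12124627]), array([367.86032361, 312.72310878])] [366.62214753 316.41942823]
3.55 [array([372.45393994, 308.76307135]), array([370.52172349, 313.48916997])] [369.45073731 317.24186322]
```

View pics/s4z.png

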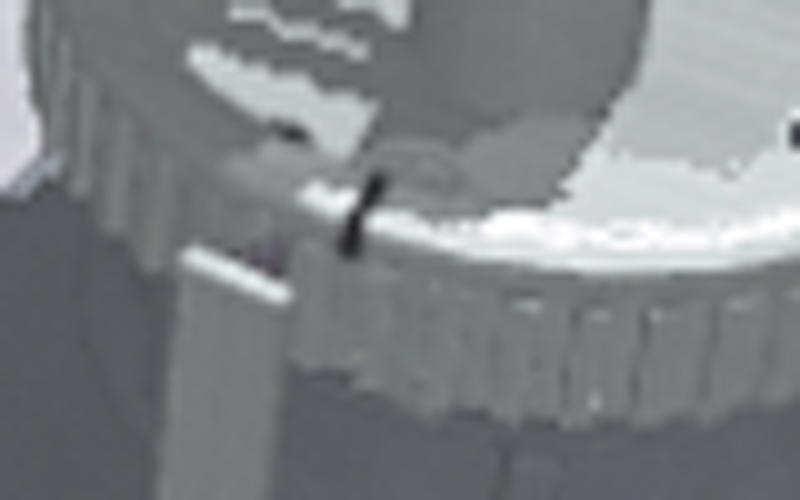

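The mark is at about 3.458 rad and the pointer at 3.35, so I'll go another 1.2 units and hold.

Call:
jog_arm(moves=[[[3.5,0.9,0],[0,0,-0.6],6],[[7,1.7,0],[0,0,-1.2],6],[[7,1.7,0],[0,0,-1.2],6],[[7,1.7,0],[0,0,-1.2],6],[[7,1.7,0],[0,0,-1.2],6]])

```text
time_s: 5.4
ee_pos: [0.5004, -0.0555, 0.0768]
eef_rot: [3.141, -0.001, 0.176]
force: [4.4, -3.1, 4.4]
grip_width: 0.0108
```

Call:
jog_arm(moves=[[[0,0,0],[0,0,0],6],[[0,0,0],[0,0,0],6],[[0,0,0],[0,0,0],6]])

```text
time_s: 5.65
ee_pos: [0.5004, -0.0555, 0.0768]
eef_rot: [3.141, -0.001, 0.175]
force: [4.5, -3.2, 4.8]
grip_width: 0.0106
```

```bash
python3 look.py w5;python3 -c "
from station import eyes;import cv2
cv2.imwrite('pics/s5.png',cv2.resize(eyes.camera('scene')['frame'][290:340,330:410,::-1],None,fx=10,fy=10,interpolation=cv2.INTER_CUBIC))"
```

```text
5.65 [ 0.50041098 -0.05546093  0.07675511] [ 3.14108685e+00 -8.72654416e-04  1.75147718e-01] [ 4.50908551 -3.2292104   4.81509464] 0.01063433986156625 [-1.83048821e-01  3.47933854e-01  1.78351470e+00 -1.98206328e-04
  1.00914952e+00  1.21270549e+00]
```

View pics/s5.png

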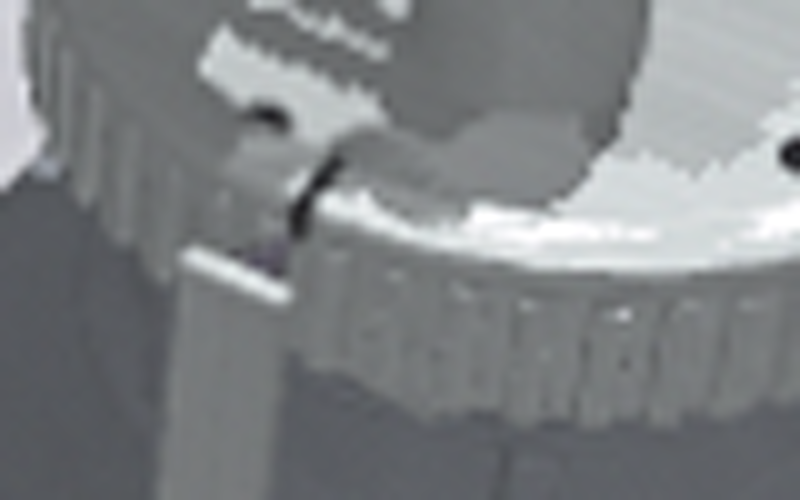

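The hold is done: the mark is at about 3.354 and the pointer at 3.35. Now I'll release and lift.

Call:
jog_arm(moves=[[[0,0,0],[0,0,0],40],[[0,0,0],[0,0,0],40],[[0,0,5],[0,0,0],40],[[0,0,35],[0,0,0],40],[[0,0,70],[0,0,0],40]])

```text
time_s: 6.17
ee_pos: [0.4986, -0.0548, 0.1456]
eef_rot: [-3.139, 0.005, 0.174]
force: [0.4, -0.1, 0.3]
grip_width: 0.0387
```

Call:
jog_arm(moves=[[[0,0,40],[0,0,0.3],40],[[-4,40,60],[0,0,0.3],40],[[-8,80,65],[0,0,0.3],40],[[-12,120,65],[0,0,0.3],40],[[-16,140,65],[0,0,0.3],40]])

```text
time_s: 6.58
ee_pos: [0.4833, 0.088, 0.2122]
eef_rot: [-3.141, -0.001, 0.202]
force: [1.3, 0.5, 0.4]
grip_width: 0.0398
```

Call:
jog_arm(moves=[[[-8,40,0],[0,0,0],40],[[-16,80,0],[0,0,0],40],[[-20,120,0],[0,0,0],40],[[-20,130,0],[0,0,0],40],[[-20,130,0],[0,0,0],40]])

```text
time_s: 7.0
ee_pos: [0.4633, 0.2169, 0.2113]
eef_rot: [-3.141, 0.001, 0.204]
force: [0.9, -0.9, -0.1]
grip_width: 0.0401
```

```bash
python3 look.py w6;python3 -c "
from station import eyes;import cv2
cv2.imwrite('pics/s6.png',eyes.camera('scene')['frame'][:,:,::-1])
cv2.imwrite('pics/t6.png',cv2.resize(eyes.camera('top')['frame'][140:280,310:450,::-1],None,fx=4.2,fy=4.2,interpolation=cv2.INTER_CUBIC))"
```

```text
7.0 [0.46331053 0.2169335  0.21127214] [-3.14139999e+00  1.11001891e-03  2.03589202e-01] [ 0.85527749 -0.90241851 -0.09302032] 0.040056286423628795 [3.66105954e-01 2.10076901e-01 1.61976696e+00 3.82379858e-04
 1.31281303e+00 1.73321543e+00]
```

View pics/w6.png

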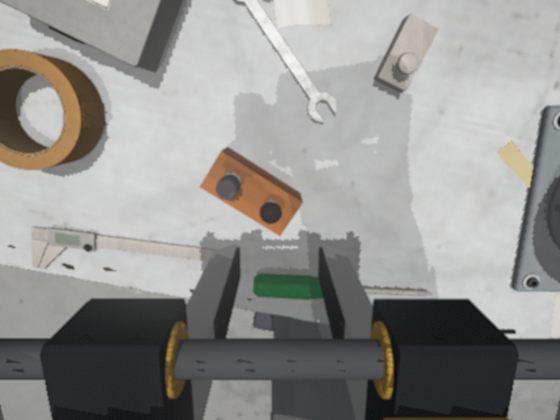

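View pics/t6.png

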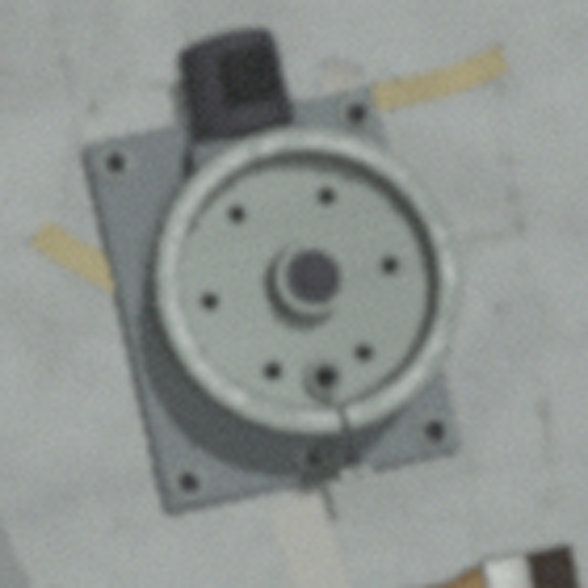

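```bash
python3 - <<'E'
import pickle
from h import *
from station import eyes
o,c=pickle.load(open("pics/w6.pkl","rb"))
im=c["frame"][:,:,::-1]
cv2.imwrite("pics/w6z.png",cv2.resize(im[140:240,190:310],None,fx=6,fy=6,interpolation=cv2.INTER_CUBIC))
T=eyes.camera("top")
b=onz(T,310+325.5/4.2-.5,140+377.5/4.2-.5,.078);d=b[:2]-[.5122,-.1224];print(b,np.hypot(*d),np.arctan2(d[1],d[0])%6.2832)
print(proj(c,[.4633,.2604,.08],o))
E
```

```text
[ 0.46462895 -0.13012865  0.078     ] 0.04819478237563851 3.3026656259198597
[228.77375914 191.91867062]
```

View pics/w6z.png

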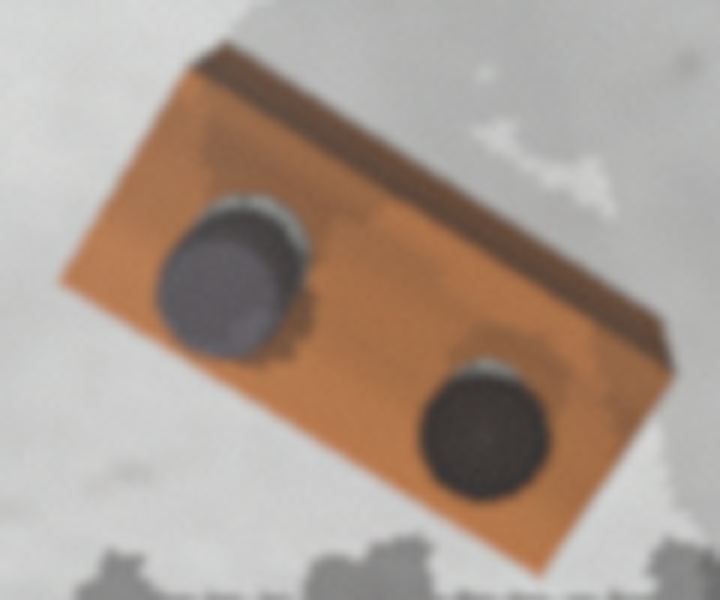

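```bash
python3 - <<'E'
import pickle
from h import *
o,c=pickle.load(open("pics/w6.pkl","rb"))
print(onz(c,190+220/6-.4,140+298/6-.4,.08,o))
print([onz(c,190+x/6-.4,140+y/6-.4,.045,o)[:2] for x,y in((193,70),(675,372),(540,575),(62,280))])
E
```

```text
[0.46513154 0.26286287 0.08      ]
[array([0.49129922, 0.2762964 ]), array([0.45984764, 0.19386197]), array([0.42242674, 0.20794421]), array([0.45494021, 0.29105294])]
```

Call:
jog_arm(moves=[[[1,25,0],[0,0,0],40],[[1,45,-30],[0,0,0],40],[[1,45,-70],[0,0,0],40],[[1,45,-90],[0,0,0],40],[[1,45,-90],[0,0,0],40]])

```text
time_s: 7.62
ee_pos: [0.4636, 0.2578, 0.1172]
eef_rot: [3.14, 0.007, 0.198]
force: [0.3, 0.4, -0.2]
grip_width: 0.0398
```

```bash
python3 look.py w7;python3 -c "
from station import eyes;import cv2
cv2.imwrite('pics/s7.png',cv2.resize(eyes.camera('scene')['frame'][150:270,150:310,::-1],None,fx=5,fy=5))"
```

```text
7.6167 [0.46358099 0.25777331 0.11724105] [3.13976786 0.00720103 0.19840538] [ 0.27212665  0.40145062 -0.19963826] 0.03981996681974798 [ 4.38450017e-01  3.51567352e-01  1.66951326e+00 -6.69237134e-05
  1.12794043e+00  1.81086330e+00]
```

View pics/w7.png

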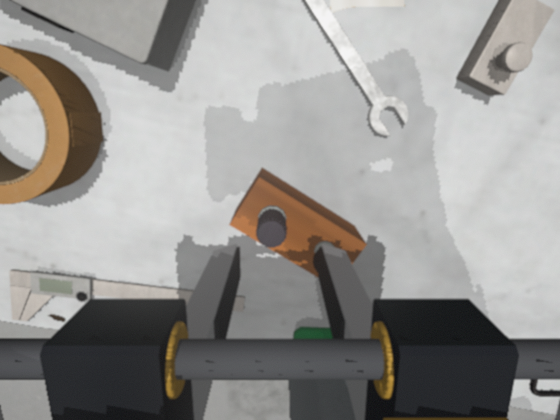

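View pics/s7.png

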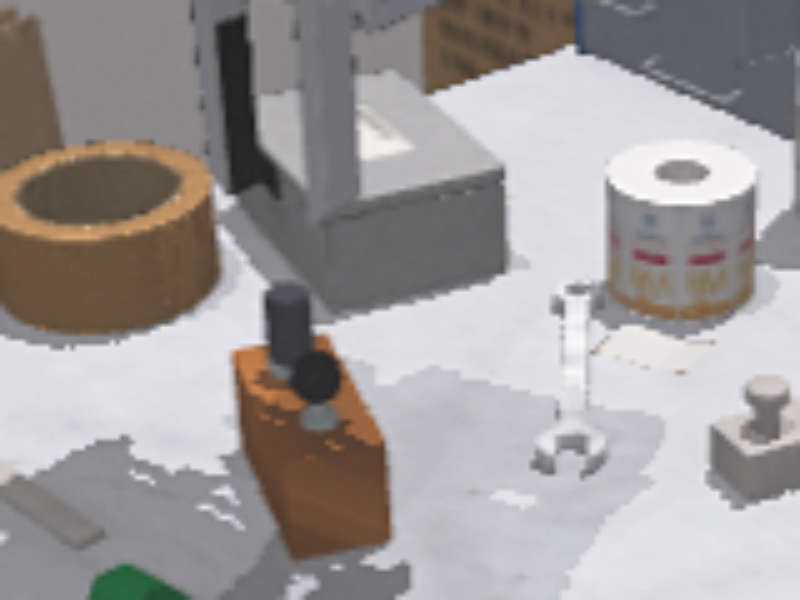

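```bash
python3 look.py w8; python3 - <<'E'
import pickle
from h import *
o,c=pickle.load(open("pics/w8.pkl","rb"))
im=c["frame"][:,:,::-1]
cv2.imwrite("pics/w8z.png",cv2.resize(im[170:290,220:340],None,fx=5,fy=5,interpolation=cv2.INTER_CUBIC))
for p in([.4643,.2618],[.4633,.2604],[.465,.2628]): print(proj(c,[*p,.08],o))
E
```

```text
7.7167 [0.46575461 0.25889459 0.1221859 ] [3.14153388e+00 1.74271641e-04 1.98291984e-01] [1.37536159 0.4471078  0.58484395] 0.04017778716669907 [ 4.38601056e-01  3.46508070e-01  1.66365412e+00 -1.72395799e-05
  1.13161371e+00  1.81111273e+00]
[273.90316182 236.69318177]
[275.79070188 238.5987004 ]
[272.54735564 235.35022328]
```

View pics/w8z.png

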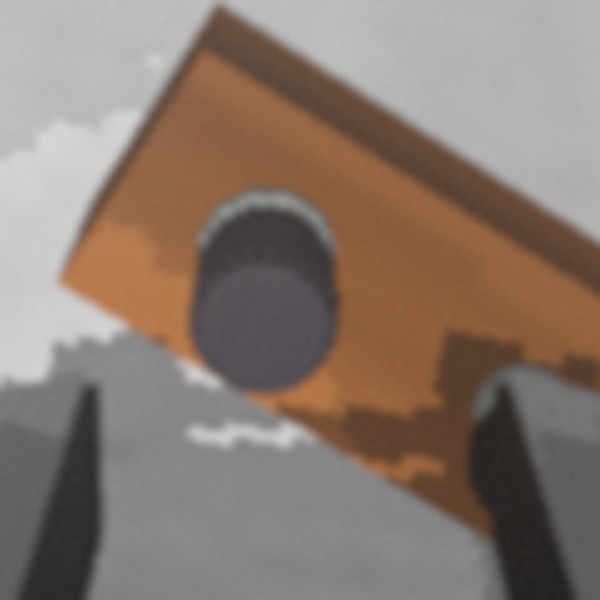

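Call:
jog_arm(moves=[[[-1,3.5,0],[0,0,0],34],[[-1,3.5,-10],[0,0,0],34],[[-1,3.5,-30],[0,0,0],34],[[-1,3.5,-50],[0,0,0],34],[[-1,3.5,-63],[0,0,0],34]])

```text
time_s: 8.18
ee_pos: [0.4639, 0.2631, 0.0571]
eef_rot: [3.142, 0.0, 0.2]
force: [-0.7, 0.5, 0.2]
grip_width: 0.0341
```

Call:
jog_arm(moves=[[[0,0,0],[0,0,0],34],[[0,0,0],[0,0,0],22]], squeeze=10)

```text
time_s: 8.35
ee_pos: [0.4643, 0.2633, 0.0586]
eef_rot: [3.142, 0.0, 0.2]
force: [1.1, 0.6, 0.5]
grip_width: 0.0303
```

```bash
python3 look.py w9;python3 -c "
from station import eyes;import cv2
cv2.imwrite('pics/s9.png',cv2.resize(eyes.camera('scene')['frame'][150:270,150:310,::-1],None,fx=5,fy=5))"
```

```text
8.35 [0.46427127 0.26327033 0.05859869] [3.14155346e+00 2.04238139e-04 1.99696551e-01] [1.06543681 0.57162261 0.50642509] 0.03033267096856395 [4.47212757e-01 4.34346907e-01 1.70887125e+00 1.43171760e-05
 9.98582108e-01 1.81830478e+00]
```

View pics/s9.png

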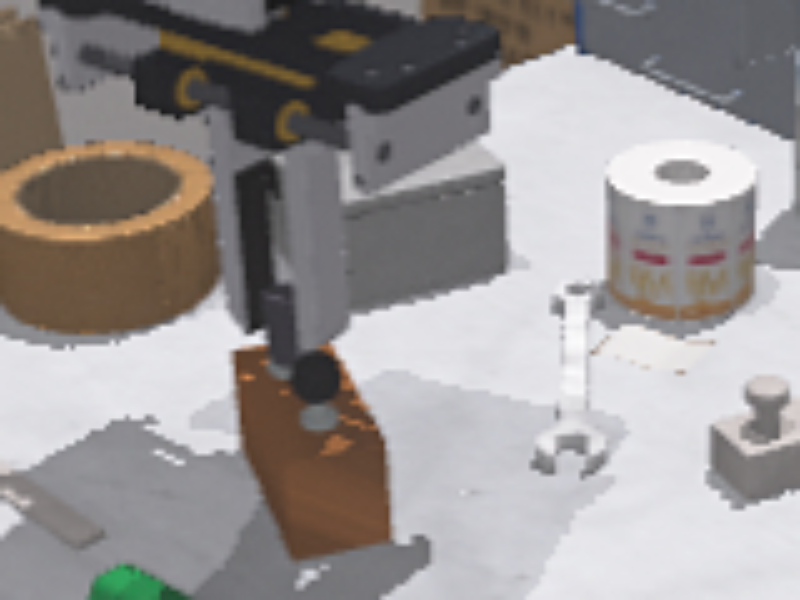

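The knob is between the fingers and the dowel is clear, so I'll close and lift.

Call:
jog_arm(moves=[[[0,0,0],[0,0,0],16],[[0,0,0],[0,0,0],12],[[0,0,0],[0,0,0],12],[[0,0,0],[0,0,0],12],[[0,0,0],[0,0,0],12]], squeeze=20)

```text
time_s: 8.87
ee_pos: [0.4648, 0.2635, 0.0595]
eef_rot: [-3.141, -0.002, 0.2]
force: [-1.1, -0.8, 5.9]
grip_width: 0.017
```

Call:
jog_arm(moves=[[[0,0,10],[0,0,0],12],[[0,0,35],[0,0,0],12],[[0,0,70],[0,0,0],12],[[0,0,105],[0,0,0],12],[[0,0,105],[0,0,0],12]])

```text
time_s: 9.28
ee_pos: [0.4663, 0.2643, 0.1708]
eef_rot: [-3.139, -0.01, 0.2]
force: [0.8, -0.7, 0.6]
grip_width: 0.0173
```

```bash
python3 look.py w10;python3 -c "
from station import eyes;import cv2
cv2.imwrite('pics/s10.png',cv2.resize(eyes.camera('scene')['frame'][100:260,130:330,::-1],None,fx=4,fy=4))"
```

```text
9.2833 [0.4663449  0.26434005 0.17077316] [-3.13910781 -0.00959877  0.19971542] [ 0.79342031 -0.6516886   0.62118919] 0.01725646678069986 [4.47316895e-01 2.94085257e-01 1.61181537e+00 6.01874773e-05
 1.22577702e+00 1.81836580e+00]
```

View pics/s10.png

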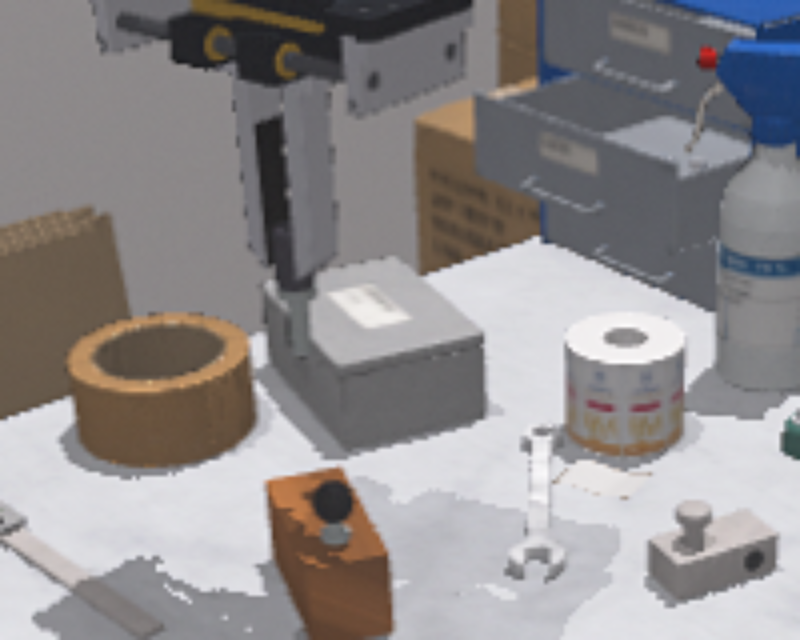

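View pics/w10.png

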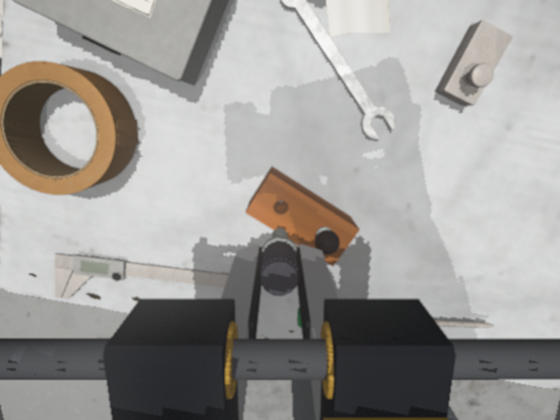

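The pin is held. I'll carry it over to a point just short of the bushing.

Call:
jog_arm(moves=[[[0,-40,0],[0,0,0],12],[[0,-80,0],[0,0,0],12],[[0,-120,0],[0,0,0],12],[[0,-160,0],[0,0,0],12],[[0,-200,0],[0,0,0],12]])

```text
time_s: 9.8
ee_pos: [0.463, 0.0616, 0.1622]
eef_rot: [-3.141, 0.002, 0.2]
force: [1.8, 0.4, -0.7]
grip_width: 0.0176
```

Call:
jog_arm(moves=[[[0,-40,0],[0,0,0],12],[[0,-80,0],[0,0,0],12],[[0,-120,0],[0,0,0],12],[[0,-160,0],[0,0,0],12],[[0,-180,0],[0,0,0],12]])

```text
time_s: 10.22
ee_pos: [0.4631, -0.12, 0.1622]
eef_rot: [-3.141, 0.002, 0.198]
force: [0.5, 0.8, -1.2]
grip_width: 0.0178
```

Call:
jog_arm(moves=[[[0,-12,0],[0,0,0],12],[[0,-12,0],[0,0,0],12],[[0,-12,0],[0,0,0],12],[[0,-12,0],[0,0,0],12]])

```text
time_s: 10.55
ee_pos: [0.4641, -0.1275, 0.163]
eef_rot: [-3.141, 0.001, 0.201]
force: [-0.2, 0.5, -1.3]
grip_width: 0.0177
```

```bash
python3 look.py w11;python3 -c "
from station import eyes;import cv2
cv2.imwrite('pics/s11.png',cv2.resize(eyes.camera('scene')['frame'][190:350,280:480,::-1],None,fx=4,fy=4))"
```

```text
10.55 [ 0.46411385 -0.12748705  0.16300073] [-3.14089477e+00  7.39486959e-04  2.00754120e-01] [-0.22880157  0.51369658 -1.25247857] 0.01765417061630908 [-3.44314252e-01  1.89426414e-01  1.76188744e+00  2.29689424e-04
  1.19127298e+00  1.02564301e+00]
```

View pics/s11.png

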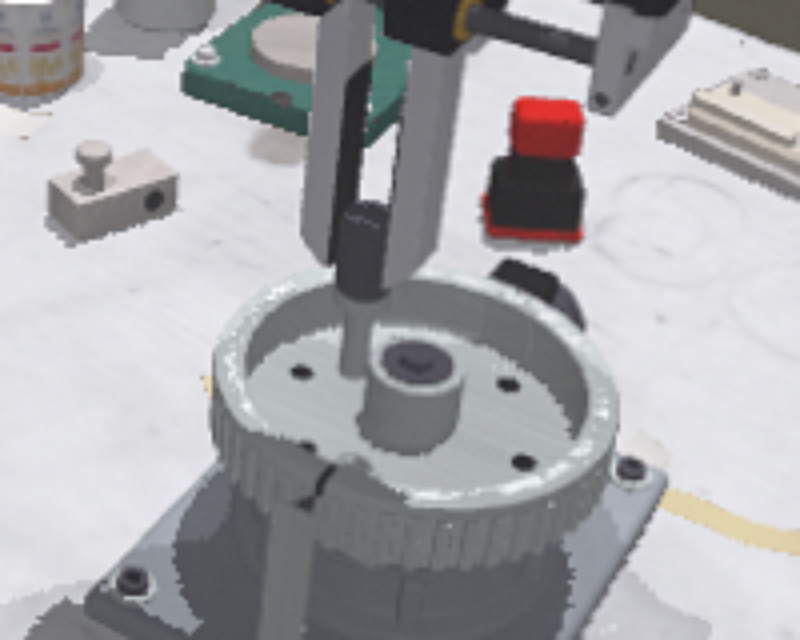

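View pics/w11.png

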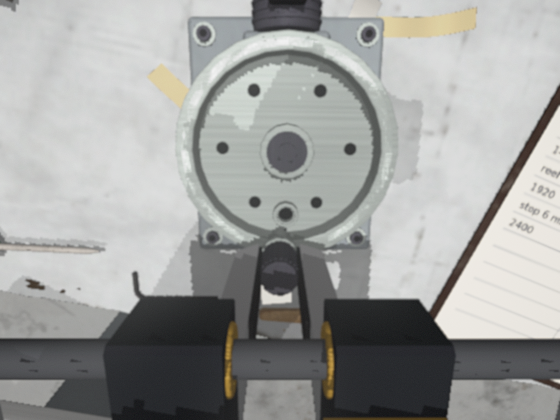

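The wrist view shows the hub at (287,151), the bushing at (286,213) and the held knob at (280,250-290). I'll measure these more closely.

```bash
python3 - <<'E'
import pickle
from h import *
o,c=pickle.load(open("pics/w11.pkl","rb"))
im=c["frame"][:,:,::-1]
cv2.imwrite("pics/w11z.png",cv2.resize(im[190:310,220:340],None,fx=5,fy=5,interpolation=cv2.INTER_CUBIC))
cv2.imwrite("pics/w11h.png",cv2.resize(im[110:230,225:345],None,fx=5,fy=5,interpolation=cv2.INTER_CUBIC))
print(onz(c,287,151,.094,o),onz(c,286,213,.078,o))
R=Ro.from_euler('xyz',o["eef_rot"]).as_matrix()
for s in (-2,0,2):print(s,proj(c,o["ee_pos"]+R@[s/1000,0,-.021],o))
E
```

```text
[ 0.51370668 -0.12279457  0.094     ] [ 0.46791645 -0.13191926  0.078     ]
-2 [278.85620259 283.0352474 ]
0 [278.85345649 279.05728016]
2 [278.85069411 275.05563658]
```

View pics/w11z.png

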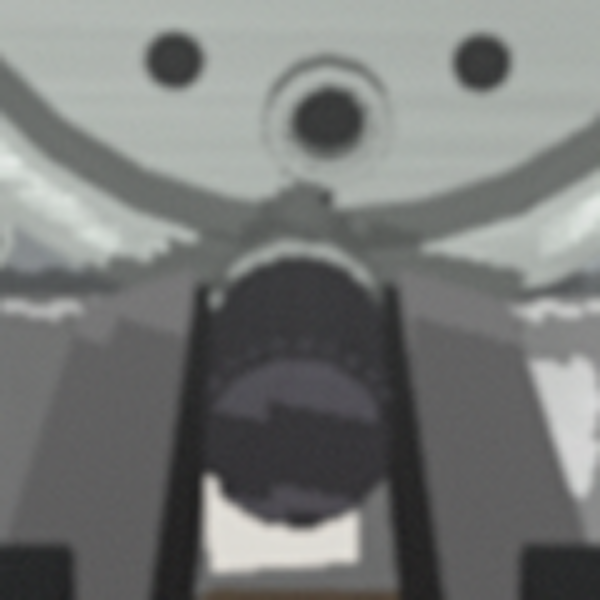

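View pics/w11h.png

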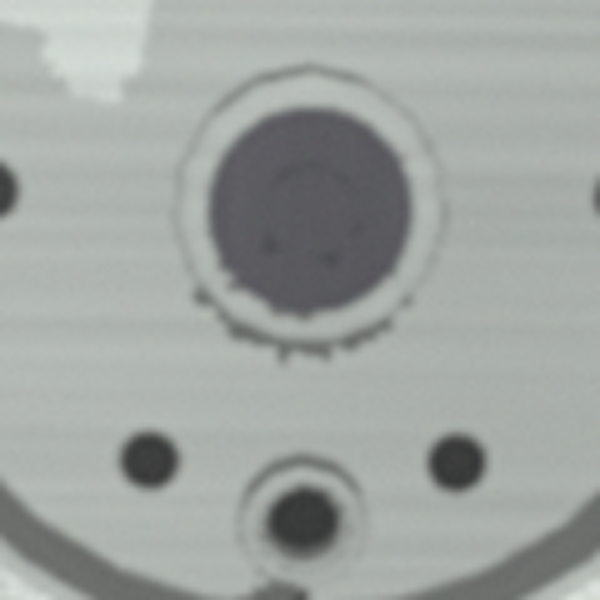

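Call:
jog_arm(moves=[[[2,-4.5,0],[0,0,0],12],[[2,-4.5,-12],[0,0,0],12],[[2,-4.5,-24],[0,0,0],12],[[2,-4.5,-32],[0,0,0],12],[[2,-4.5,-32],[0,0,0],12]])

```text
time_s: 11.07
ee_pos: [0.4657, -0.1328, 0.13]
eef_rot: [-3.14, 0.002, 0.2]
force: [0.2, 0.6, -1.6]
grip_width: 0.0175
```

Call:
jog_arm(moves=[[[0,0,0],[0,0,0],12],[[0,0,0],[0,0,0],12]], squeeze=8)

```text
time_s: 11.23
ee_pos: [0.4665, -0.1332, 0.132]
eef_rot: [3.141, -0.001, 0.2]
force: [-0.2, 0.8, -1.8]
grip_width: 0.0176
```

```bash
python3 look.py w12;python3 -c "
from station import eyes;import cv2
cv2.imwrite('pics/s12.png',cv2.resize(eyes.camera('scene')['frame'][260:330,330:420,::-1],None,fx=8,fy=8,interpolation=cv2.INTER_CUBIC))
im=cv2.imread('pics/w12.png');cv2.imwrite('pics/w12z.png',cv2.resize(im[190:310,220:340],None,fx=5,fy=5,interpolation=cv2.INTER_CUBIC))"
```

```text
11.2333 [ 0.46654716 -0.13322451  0.13201413] [ 3.14127176e+00 -5.79442506e-04  1.99918746e-01] [-0.18443843  0.81824723 -1.81142567] 0.017620638963103525 [-3.53674555e-01  2.33879269e-01  1.78620734e+00  3.51746977e-05
  1.12084444e+00  1.01718783e+00]
```

View pics/s12.png

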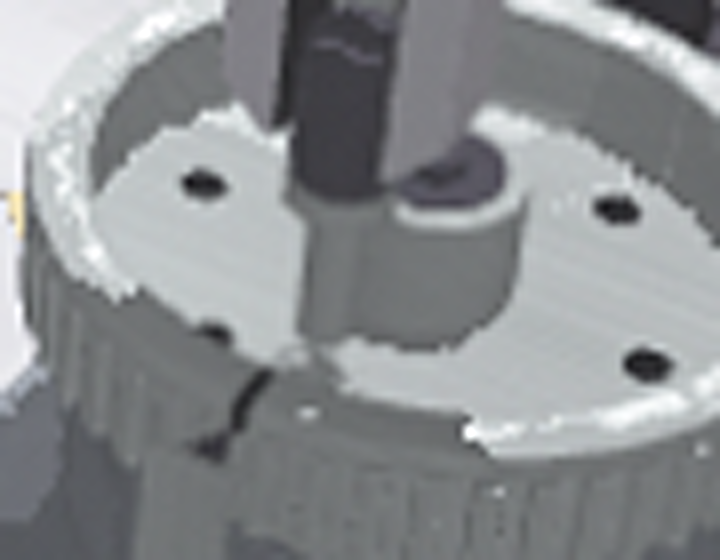

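View pics/w12z.png

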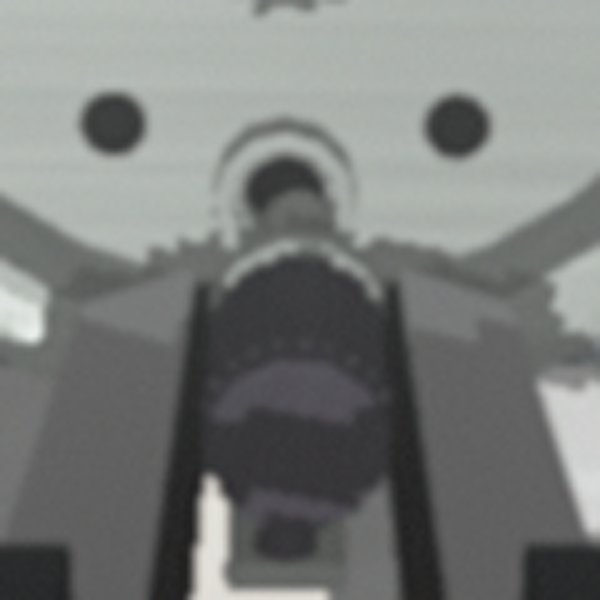

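```bash
python3 - <<'E'
import pickle
from h import *
o,c=pickle.load(open("pics/w12.pkl","rb"))
R=Ro.from_euler('xyz',o["eef_rot"]).as_matrix()
for u,v,z in((286,193,.078),(286,187,.078),(286,187,.076),(286,193,.076)):
    p=onz(c,220+u/5-.4,190+v/5-.4,z,o); print(p, "tool",R.T@(p-o["ee_pos"])*1000)
for s in (0,.0005):
  print([ (proj(c,o["ee_pos"]+R@[s,0,h],o)-[219.6,189.6])*5 for h in (-.021,.044)])
E
```

```text
[ 0.46727585 -0.13167225  0.078     ] tool [ 0.99113285 -1.39396388 54.01426959]
[ 0.46808054 -0.1315109   0.078     ] tool [ 1.81184598 -1.39229654 54.01474568]
[ 0.46747008 -0.13162173  0.076     ] tool [ 1.19036743 -1.4055456  56.01438176]
[ 0.46665851 -0.13178446  0.076     ] tool [ 0.36265116 -1.40722717 56.01390161]
[array([296.25868037, 447.30403683]), array([296.62468575, 224.42826268])]
[array([296.25522264, 442.31312685]), array([296.62234811, 220.64577456])]
```

Call:
jog_arm(moves=[[[0,1.4,0],[0,0,0],12],[[0,1.4,-4],[0,0,0],12],[[0,1.4,-8],[0,0,0],12],[[0,1.4,-10],[0,0,0],12],[[0,1.4,-12],[0,0,0],12]])

```text
time_s: 11.75
ee_pos: [0.4661, -0.1318, 0.119]
eef_rot: [-3.141, 0.0, 0.2]
force: [-1.2, -0.2, -0.7]
grip_width: 0.0174
```

Call:
jog_arm(moves=[[[0,0,0],[0,0,0],12],[[0,0,-1],[0,0,0],12],[[0,0,-2],[0,0,0],12]])

```text
time_s: 12.0
ee_pos: [0.4663, -0.1319, 0.1174]
eef_rot: [3.142, -0.0, 0.2]
force: [-0.2, -0.1, -0.5]
grip_width: 0.0178
```

Call:
jog_arm(moves=[[[0,0,0],[0,0,0],12],[[0,0,-1],[0,0,0],12],[[0,0,-2],[0,0,0],12]])

```text
time_s: 12.25
ee_pos: [0.4663, -0.1319, 0.1155]
eef_rot: [3.141, -0.0, 0.2]
force: [0.5, 0.1, -0.7]
grip_width: 0.0178
```

The foot is at about 71 mm with no contact force, so the pin is inside the bushing. Down to the plate next.

Call:
jog_arm(moves=[[[0,0,-2],[0,0,0],12],[[0,0,-4],[0,0,0],12],[[0,0,-6],[0,0,0],12],[[0,0,-8],[0,0,0],12],[[0,0,-8],[0,0,0],12]])

```text
time_s: 12.67
ee_pos: [0.466, -0.1318, 0.107]
eef_rot: [-3.141, 0.001, 0.2]
force: [-1.0, -0.5, -2.1]
grip_width: 0.0177
```

Call:
jog_arm(moves=[[[0,0,-1],[0,0,0],12],[[0,0,-2],[0,0,0],12],[[0,0,-2],[0,0,0],12]], squeeze=5)

```text
time_s: 12.92
ee_pos: [0.4662, -0.1318, 0.1053]
eef_rot: [-3.141, 0.0, 0.2]
force: [-0.9, 0.4, -1.4]
grip_width: 0.0176
```

Call:
jog_arm(moves=[[[0,0,-1],[0,0,0],12],[[0,0,-1],[0,0,0],12]])

```text
time_s: 13.08
ee_pos: [0.4664, -0.1319, 0.1046]
eef_rot: [3.141, -0.0, 0.2]
force: [0.4, 0.3, -0.5]
grip_width: 0.0178
```

Call:
jog_arm(moves=[[[0,0,-1],[0,0,0],12],[[0,0,-1],[0,0,0],12]])

```text
time_s: 13.25
ee_pos: [0.4667, -0.132, 0.104]
eef_rot: [3.141, -0.001, 0.2]
force: [0.2, 0.6, 4.4]
grip_width: 0.018
```

Call:
jog_arm(moves=[[[0,0,-0.5],[0,0,0],12],[[0,0,-0.5],[0,0,0],12]])

```text
time_s: 13.42
ee_pos: [0.4668, -0.132, 0.1037]
eef_rot: [3.141, -0.002, 0.2]
force: [-0.2, 0.1, 6.6]
grip_width: 0.0178
```

The pin is resting on the plate with about 6 N. Now I'll creep clockwise along the arc in small steps.

Call:
jog_arm(moves=[[[-0.1,0.5,0],[0,0,-0.12],12],[[-0.2,1,0],[0,0,-0.24],12],[[-0.2,1,0],[0,0,-0.24],12]])

```text
time_s: 13.67
ee_pos: [0.4665, -0.1311, 0.1035]
eef_rot: [3.141, -0.001, 0.178]
force: [-0.2, -1.3, 6.1]
grip_width: 0.0181
```

Call:
jog_arm(moves=[[[-0.1,0.5,0],[0,0,-0.12],12],[[-0.2,1,0],[0,0,-0.24],12],[[-0.2,1,0],[0,0,-0.24],12]])

```text
time_s: 13.92
ee_pos: [0.4661, -0.13, 0.1033]
eef_rot: [3.141, -0.001, 0.157]
force: [0.3, -2.1, 4.9]
grip_width: 0.0178
```

Call:
jog_arm(moves=[[[-0.1,0.5,0],[0,0,-0.12],12],[[-0.2,1,0],[0,0,-0.24],12],[[-0.2,1,0],[0,0,-0.24],12]])

```text
time_s: 14.17
ee_pos: [0.4657, -0.1289, 0.1031]
eef_rot: [3.141, -0.0, 0.136]
force: [0.2, -2.7, 5.4]
grip_width: 0.0186
```

Call:
jog_arm(moves=[[[-0.1,0.5,0],[0,0,-0.12],12],[[-0.1,1,0],[0,0,-0.24],12],[[-0.1,1,0],[0,0,-0.24],12]])

```text
time_s: 14.42
ee_pos: [0.4656, -0.1279, 0.103]
eef_rot: [3.141, -0.0, 0.115]
force: [0.4, -3.2, 4.2]
grip_width: 0.0185
```

Call:
jog_arm(moves=[[[-0.1,0.5,-0.2],[0,0,-0.12],12],[[-0.1,1,-0.2],[0,0,-0.24],12],[[-0.1,1,-0.2],[0,0,-0.24],12]])

```text
time_s: 14.67
ee_pos: [0.4654, -0.1268, 0.1027]
eef_rot: [3.142, 0.0, 0.094]
force: [0.4, -3.6, 4.6]
grip_width: 0.0193
```

```bash
python3 look.py w13;python3 -c "
from station import eyes;import cv2
cv2.imwrite('pics/s13.png',cv2.resize(eyes.camera('scene')['frame'][240:340,320:420,::-1],None,fx=6,fy=6,interpolation=cv2.INTER_CUBIC))
im=cv2.imread('pics/w13.png');cv2.imwrite('pics/w13z.png',cv2.resize(im[190:310,220:340],None,fx=5,fy=5,interpolation=cv2.INTER_CUBIC))"
```

```text
14.6667 [ 0.46539726 -0.12680707  0.10271105] [3.14154522e+00 6.05892314e-05 9.40291171e-02] [ 0.3685133  -3.57586225  4.58399758] 0.019307729574770845 [-3.41923903e-01  2.67945006e-01  1.82032535e+00 -7.89086373e-05
  1.05335719e+00  1.13488234e+00]
```

View pics/s13.png

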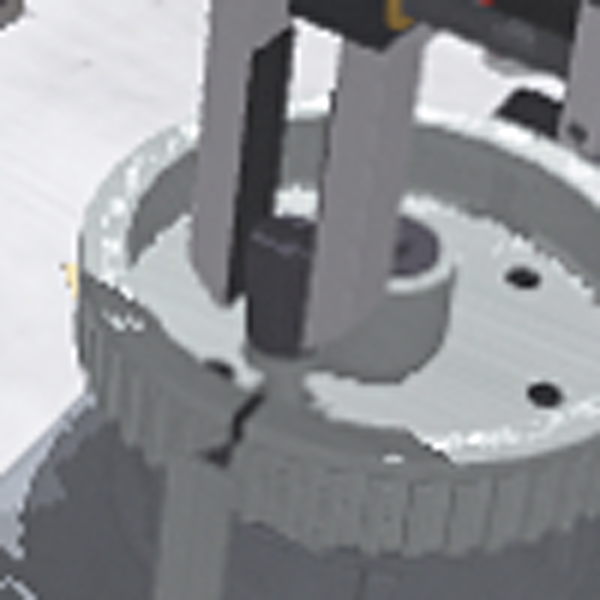

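View pics/w13z.png

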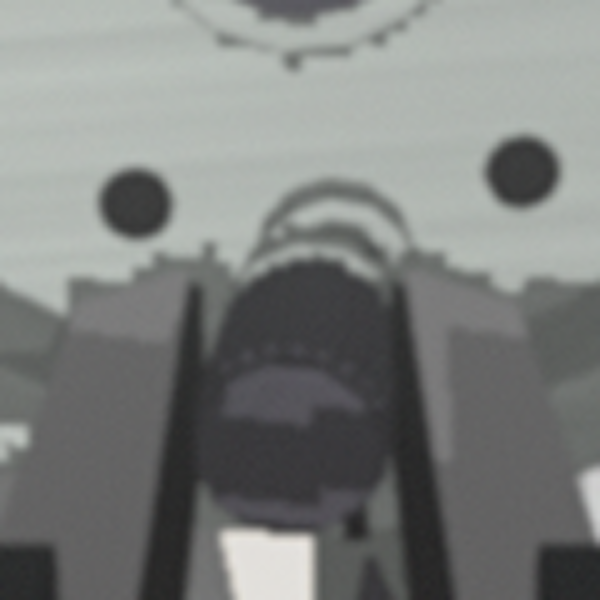

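The pulley has not turned. The soft grip let the pin tilt (opening 17.8 to 19.3 mm, mark still at (360,310)). I'll back off, grip harder to hold the pin upright, and creep again.

Call:
jog_arm(moves=[[[0.2,-1.3,0.5],[0,0,0.3],12],[[0.4,-2.5,1],[0,0,0.6],12],[[0.7,-4.5,1],[0,0,1.1],12],[[0.7,-4.5,1],[0,0,1.1],12]])

```text
time_s: 15.1
ee_pos: [0.4657, -0.1309, 0.1032]
eef_rot: [-3.14, 0.001, 0.193]
force: [-0.3, 0.7, 1.2]
grip_width: 0.0177
```

Call:
jog_arm(moves=[[[0,0,0],[0,0,0],10],[[0,0,0],[0,0,0],10],[[0,0,0],[0,0,0],10],[[0,0,0],[0,0,0],10]], squeeze=40)

```text
time_s: 15.43
ee_pos: [0.466, -0.1312, 0.1035]
eef_rot: [-3.141, 0.0, 0.19]
force: [0.5, 0.1, -0.9]
grip_width: 0.0168
```

```bash
python3 look.py w14;python3 -c "
import cv2
im=cv2.imread('pics/w14.png');cv2.imwrite('pics/w14z.png',cv2.resize(im[190:310,220:340],None,fx=5,fy=5,interpolation=cv2.INTER_CUBIC))"
```

```text
15.4333 [ 0.46598669 -0.13116095  0.10354634] [-3.14122341e+00  3.92223964e-04  1.90436835e-01] [ 0.52268839  0.11292798 -0.92600215] 0.016789208980813656 [-3.50112399e-01  2.70580451e-01  1.81462098e+00  1.31778608e-04
  1.05691754e+00  1.03018236e+00]
```

View pics/w14z.png

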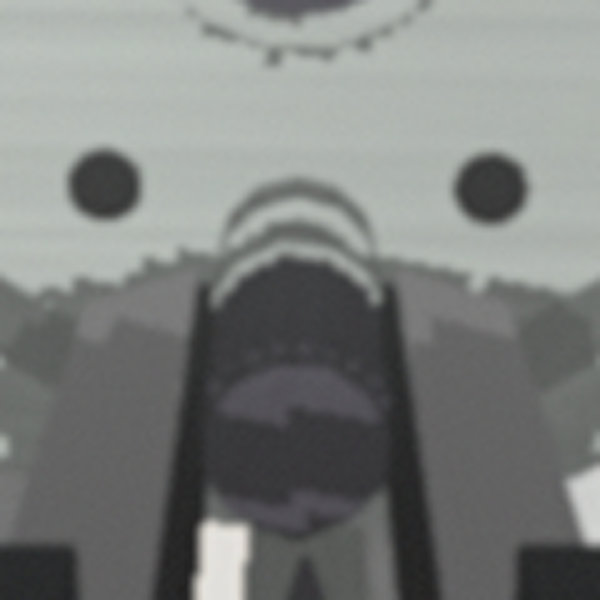

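Upright and centred again. I'll make light contact.

Call:
jog_arm(moves=[[[0,0,-0.4],[0,0,0],10],[[0,0,-0.4],[0,0,0],10],[[0,0,-0.4],[0,0,0],10]])

```text
time_s: 15.73
ee_pos: [0.4661, -0.1313, 0.1033]
eef_rot: [-3.142, 0.0, 0.191]
force: [-0.1, 0.2, -0.8]
grip_width: 0.0169
```

Call:
jog_arm(moves=[[[0,0,-0.3],[0,0,0],10],[[0,0,-0.3],[0,0,0],10]])

```text
time_s: 15.9
ee_pos: [0.4662, -0.1313, 0.1032]
eef_rot: [3.142, -0.0, 0.191]
force: [0.1, 0.5, 0.9]
grip_width: 0.0167
```

Call:
jog_arm(moves=[[[0,0,-0.3],[0,0,0],10],[[0,0.5,-0.3],[0,0,-0.1],10],[[0,0.5,-0.3],[0,0,-0.1],10]])

```text
time_s: 16.15
ee_pos: [0.4664, -0.1311, 0.1031]
eef_rot: [3.141, -0.001, 0.182]
force: [-0.8, -1.1, 5.7]
grip_width: 0.017
```

Call:
jog_arm(moves=[[[-0.1,0.5,0],[0,0,-0.12],10],[[-0.2,1,0],[0,0,-0.24],10],[[-0.2,1,0],[0,0,-0.24],10]])

```text
time_s: 16.4
ee_pos: [0.4662, -0.1301, 0.103]
eef_rot: [3.141, -0.001, 0.16]
force: [0.6, -4.1, 5.4]
grip_width: 0.0172
```

Call:
jog_arm(moves=[[[-0.1,0.5,0],[0,0,-0.12],10],[[-0.2,1,0],[0,0,-0.24],10],[[-0.2,1,0],[0,0,-0.24],10]])

```text
time_s: 16.65
ee_pos: [0.466, -0.1293, 0.103]
eef_rot: [3.14, -0.001, 0.14]
force: [-0.8, -5.8, 5.3]
grip_width: 0.0173
```

Call:
jog_arm(moves=[[[-0.1,0.5,0],[0,0,-0.12],10],[[-0.2,1,0],[0,0,-0.24],10],[[-0.2,1,0],[0,0,-0.24],10]])

```text
time_s: 16.9
ee_pos: [0.4657, -0.1281, 0.1029]
eef_rot: [3.141, -0.0, 0.119]
force: [-1.4, -4.2, 4.6]
grip_width: 0.0171
```

```bash
python3 look.py w15;python3 -c "
from station import eyes;import cv2
cv2.imwrite('pics/s15.png',cv2.resize(eyes.camera('scene')['frame'][240:340,320:420,::-1],None,fx=6,fy=6,interpolation=cv2.INTER_CUBIC))
im=cv2.imread('pics/w15.png');cv2.imwrite('pics/w15z.png',cv2.resize(im[190:310,220:340],None,fx=5,fy=5,interpolation=cv2.INTER_CUBIC))"
```

```text
16.9 [ 0.46569352 -0.12814017  0.1029059 ] [ 3.14087105e+00 -4.65310293e-04  1.18908428e-01] [-1.41469827 -4.18767193  4.55069741] 0.01705058122134401 [-3.44117708e-01  2.68565275e-01  1.81898786e+00 -5.03752100e-04
  1.05330094e+00  1.10801941e+00]
```

View pics/s15.png

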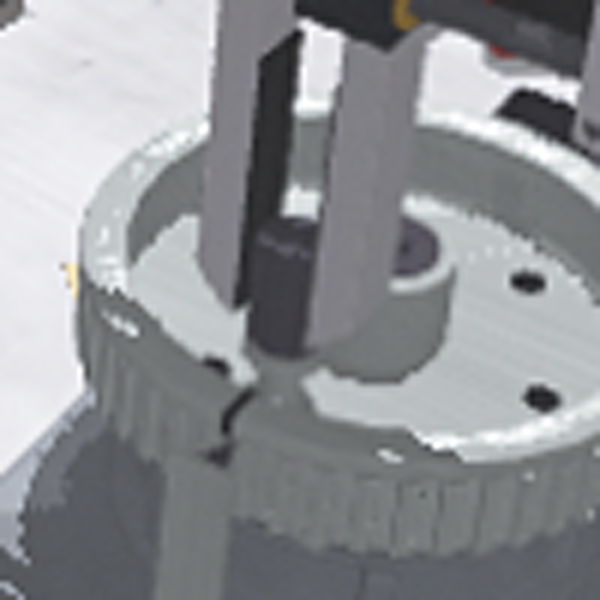

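View pics/w15z.png

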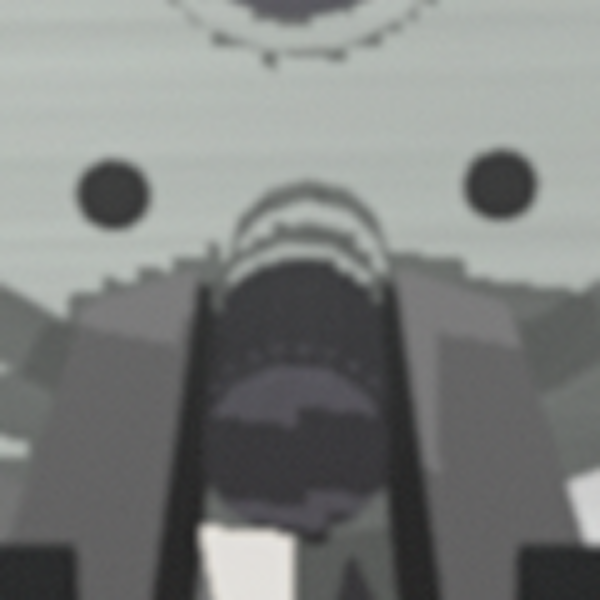

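The pulley now turns with the upright pin. Continuing the creep.

Call:
jog_arm(moves=[[[0,0.3,0],[0,0,-0.08],10],[[-0.1,0.6,0],[0,0,-0.16],10],[[-0.1,0.8,0],[0,0,-0.2],10]])

```text
time_s: 17.25
ee_pos: [0.4653, -0.127, 0.1026]
eef_rot: [-3.141, 0.0, 0.102]
force: [0.1, -3.0, 0.5]
grip_width: 0.0174
```

Call:
jog_arm(moves=[[[0,0.3,0],[0,0,-0.08],10],[[-0.1,0.6,0],[0,0,-0.16],10],[[-0.1,0.8,0],[0,0,-0.2],10]])

```text
time_s: 17.5
ee_pos: [0.4651, -0.126, 0.1024]
eef_rot: [-3.141, 0.001, 0.084]
force: [0.7, -2.8, -0.8]
grip_width: 0.0173
```

Call:
jog_arm(moves=[[[0,0.3,0],[0,0,-0.08],10],[[-0.1,0.6,0],[0,0,-0.16],10],[[-0.1,0.8,0],[0,0,-0.2],10]])

```text
time_s: 17.75
ee_pos: [0.465, -0.1253, 0.1025]
eef_rot: [-3.141, 0.001, 0.066]
force: [0.9, -2.4, -2.4]
grip_width: 0.0173
```

The press force has vanished (fz from 4.6 to about -2). I'll test downward gently.

Call:
jog_arm(moves=[[[0,0,-0.5],[0,0,0],10],[[0,0,-0.5],[0,0,0],10]])

```text
time_s: 17.92
ee_pos: [0.4652, -0.1254, 0.1022]
eef_rot: [-3.141, 0.0, 0.067]
force: [-0.1, -1.9, -1.3]
grip_width: 0.0172
```

Call:
jog_arm(moves=[[[0,0,-0.5],[0,0,0],10],[[0,0,-0.5],[0,0,0],10]])

```text
time_s: 18.08
ee_pos: [0.4652, -0.1254, 0.1017]
eef_rot: [-3.141, 0.0, 0.067]
force: [-0.0, -1.4, -0.5]
grip_width: 0.0173
```

Call:
jog_arm(moves=[[[0,0,-0.7],[0,0,0],10],[[0,0,-0.7],[0,0,0],10]])

```text
time_s: 18.25
ee_pos: [0.4652, -0.1254, 0.1009]
eef_rot: [-3.141, 0.0, 0.067]
force: [-0.4, -2.9, -0.4]
grip_width: 0.0172
```

Call:
jog_arm(moves=[[[0,0,-0.7],[0,0,0],10],[[0,0,-0.7],[0,0,0],10]])

```text
time_s: 18.42
ee_pos: [0.4652, -0.1254, 0.1002]
eef_rot: [-3.142, 0.0, 0.067]
force: [0.5, -2.7, -0.2]
grip_width: 0.0169
```

It is dropping into the bore. I'll continue gently home.

Call:
jog_arm(moves=[[[0,-0.2,-0.7],[0,0,0],10],[[0,-0.2,-1.4],[0,0,0],10],[[0,-0.2,-2],[0,0,0],10]])

```text
time_s: 18.67
ee_pos: [0.4652, -0.1255, 0.0982]
eef_rot: [-3.141, 0.0, 0.067]
force: [-0.3, -1.2, 0.1]
grip_width: 0.0168
```

Call:
jog_arm(moves=[[[0,0,-0.7],[0,0,0],10],[[0,0,-1.4],[0,0,0],10],[[0,0,-2],[0,0,0],10]])

```text
time_s: 18.92
ee_pos: [0.4652, -0.1256, 0.0962]
eef_rot: [-3.141, 0.0, 0.067]
force: [-0.4, -0.3, 0.0]
grip_width: 0.0169
```

Call:
jog_arm(moves=[[[0,0,-0.7],[0,0,0],10],[[0,0,-1.4],[0,0,0],10],[[0,0,-2],[0,0,0],10]])

```text
time_s: 19.17
ee_pos: [0.4652, -0.1256, 0.0943]
eef_rot: [-3.142, 0.0, 0.067]
force: [-1.6, 0.3, -0.3]
grip_width: 0.0173
```

Call:
jog_arm(moves=[[[0,0,-0.6],[0,0,0],10],[[0,0,-1.2],[0,0,0],10],[[0,0,-1.2],[0,0,0],10]])

```text
time_s: 19.42
ee_pos: [0.4652, -0.1256, 0.093]
eef_rot: [-3.142, 0.0, 0.067]
force: [1.3, -0.4, -2.1]
grip_width: 0.0172
```

Call:
jog_arm(moves=[[[0,0,-0.4],[0,0,0],10],[[0,0,-0.8],[0,0,0],10],[[0,0,-0.8],[0,0,0],10]])

```text
time_s: 19.67
ee_pos: [0.4652, -0.1256, 0.0923]
eef_rot: [-3.142, 0.0, 0.067]
force: [-0.2, -0.6, -1.8]
grip_width: 0.0172
```

Call:
jog_arm(moves=[[[0,0,-0.4],[0,0,0],10],[[0,0,-0.6],[0,0,0],10],[[0,0,-0.6],[0,0,0],10]])

```text
time_s: 19.92
ee_pos: [0.4652, -0.1256, 0.0917]
eef_rot: [-3.142, 0.0, 0.067]
force: [-0.4, 0.2, -0.9]
grip_width: 0.0171
```

Call:
jog_arm(moves=[[[0,0,-0.4],[0,0,0],10],[[0,0,-0.4],[0,0,0],10]])

```text
time_s: 20.08
ee_pos: [0.4652, -0.1256, 0.0913]
eef_rot: [3.142, 0.0, 0.067]
force: [-1.0, -0.8, -1.0]
grip_width: 0.0171
```

Call:
jog_arm(moves=[[[0,0,-0.4],[0,0,0],10],[[0,0,-0.4],[0,0,0],10]])

```text
time_s: 20.25
ee_pos: [0.4654, -0.1257, 0.0912]
eef_rot: [3.141, -0.0, 0.067]
force: [-1.1, 0.6, 3.9]
grip_width: 0.0171
```

Call:
jog_arm(moves=[[[0,0,-0.3],[0,0,0],10],[[0,0,-0.3],[0,0,0],10]])

```text
time_s: 20.42
ee_pos: [0.4655, -0.1257, 0.0912]
eef_rot: [3.141, -0.001, 0.067]
force: [-2.6, 0.4, 7.1]
grip_width: 0.0175
```

It stopped at TCP z 0.0912, exactly where the collar should seat, with 7 N. Unload, open and lift.

Call:
jog_arm(moves=[[[0,0,0.5],[0,0,0],10],[[0,0,0.5],[0,0,0],16],[[0,0,0.5],[0,0,0],26],[[0,0,0.5],[0,0,0],26],[[0,0,0.5],[0,0,0],26]], squeeze=10)

```text
time_s: 20.83
ee_pos: [0.4652, -0.1256, 0.0911]
eef_rot: [-3.141, 0.0, 0.067]
force: [0.4, -0.5, -0.2]
grip_width: 0.0258
```

Call:
jog_arm(moves=[[[0,0,5],[0,0,0],26],[[0,0,15],[0,0,0],26],[[0,0,40],[0,0,0],26],[[0,0,70],[0,0,0],26],[[0,0,70],[0,0,0],26]])

```text
time_s: 21.25
ee_pos: [0.4672, -0.1263, 0.167]
eef_rot: [3.139, -0.007, 0.067]
force: [-0.1, -0.6, 1.5]
grip_width: 0.0258
```

Call:
jog_arm(moves=[[[0,40,20],[0,0,0],26],[[0,80,20],[0,0,0],26],[[0,120,20],[0,0,0],26],[[0,160,20],[0,0,0],26],[[0,160,20],[0,0,0],26]])

```text
time_s: 21.67
ee_pos: [0.4649, 0.0396, 0.182]
eef_rot: [-3.141, -0.001, 0.072]
force: [0.0, 0.4, 0.0]
grip_width: 0.026
```

```bash
python3 look.py w16;python3 -c "
from station import eyes;import cv2
cv2.imwrite('pics/s16.png',cv2.resize(eyes.camera('scene')['frame'][180:340,150:450,::-1],None,fx=2.6,fy=2.6))
cv2.imwrite('pics/s16b.png',cv2.resize(eyes.camera('scene')['frame'][240:340,320:420,::-1],None,fx=6,fy=6,interpolation=cv2.INTER_CUBIC))
from h import *
T=eyes.camera('top');cv2.imwrite('pics/t16.png',cv2.resize(T['frame'][140:280,310:450,::-1],None,fx=4.2,fy=4.2,interpolation=cv2.INTER_CUBIC))
S=eyes.camera('scene');print(proj(S,[.465,-.1256,.113]),proj(S,[.465,-.1256,.125]))
"
```

```text
21.6667 [0.46489107 0.03956657 0.18203501] [-3.14068753e+00 -1.24591914e-03  7.18418065e-02] [0.01929518 0.40320974 0.04132044] 0.025992409323364614 [5.80618197e-03 1.34895475e-01 1.77855404e+00 1.04662955e-03
 1.22695984e+00 1.50440790e+00]
[366.60941257 284.4844977 ] [367.44650161 277.534523  ]
```

View pics/s16.png

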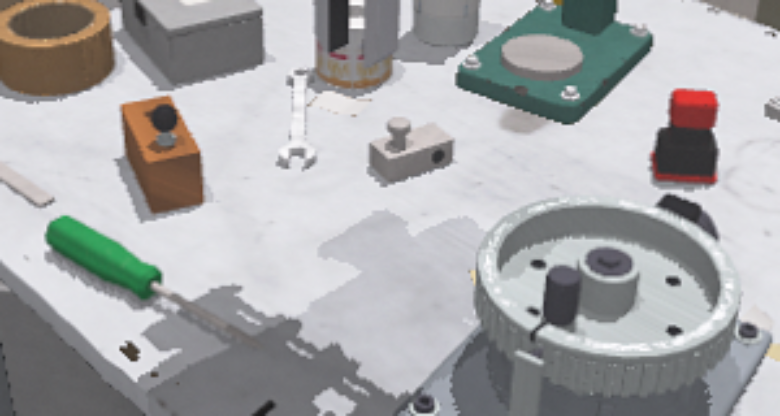

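View pics/s16b.png

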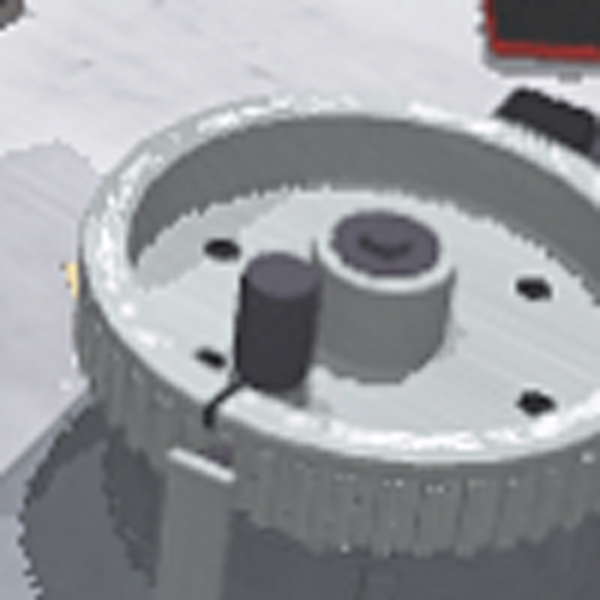

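View pics/t16.png

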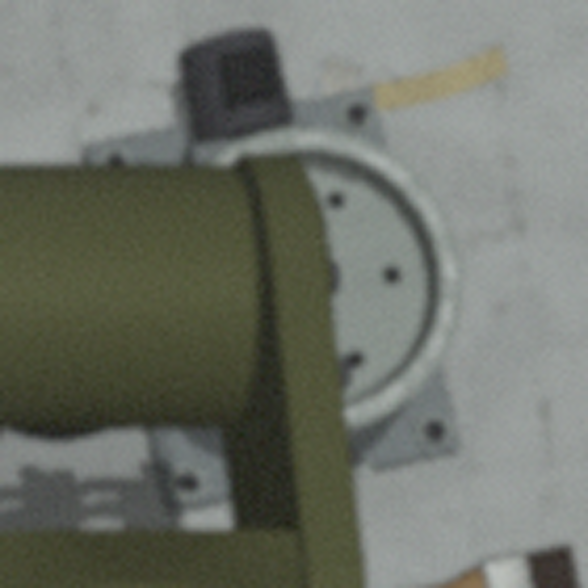

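The knob top appears at (366.8,285.3). Fully home (113 mm) predicts (366.6,284.5), while resting on the plate would give row 277.5. The pin is upright and home, and the dowel, spanner and gauge block are in place. Handing in.

```bash
python3 -c "
from station import ctrl
print(ctrl.hand_in(), ctrl.get_obs()['time_s'])"
```

```text
the job is handed in; nothing more can be done
the job is handed in; nothing more can be done
```

The timing pin is home in the guide bushing and the job is handed in, at about 22 s of the 72 s allowed.

- **Mark to pointer:** I gripped the pulley by its rim and turned it clockwise. I held it about 0.5 s with the mark at about 3.354 rad and the pointer at about 3.35 rad.
- **First creep failed:** With a 5 N grip the pin tilted in the fingers and the pulley did not turn. I backed off, regripped at 40 N and crept again. The pulley then turned, and the pin dropped into the bore without resistance.
- **Seating:** I pushed it gently until the collar stopped it, at the tool height I had predicted, with about 7 N. The highest vertical push measured on the pin was also about 7 N. I then let go and moved clear.

**Last checks:** In the scene camera the pin stands upright. Its knob top is within about 1 pixel of where a fully home pin should appear, and about 8 pixels from where it would be if still on the plate. The dowel, spanner and gauge block look undisturbed by eye, but I did not measure them. The arm blocked the top camera's view of the pin, so only the scene camera confirms it.

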